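Load the last road wheel and hang the spray mask

ROBOT

A 6-joint arm with a two-finger parallel gripper is mounted at the origin on the work surface. World frame = base frame: x ahead of the robot, y to its left, z up, the work surface at z = 0. Lengths are in m, angles in degrees, forces in N, time in s.
With the tool pointing down it reaches from about 0.375 to 0.9 m from the base axis. Payload 3.1 kg.
Tool frame: the origin (TCP) lies midway between the tips of the shut fingers; the grasp point (between the pads) lies 19 mm behind it; z points along the fingers, y is the direction in which the jaws open and shut (so a half turn about z gives the same grasp; the last joint's range is limited). The gripper opens to 87 mm and grips with 3 to 60 N. Pads are 19 mm wide; open, the fingers measure 117 mm over their backs; the gripper's body (75 mm by 190 mm) begins 51 mm behind the grasp point.
Start: joints at [-75.143, 30.224, 82.088, -0, 67.689, -10.227], TCP at [0.265, -0.566, 0.223] pointing down, gripper open.
Joint ranges: [-176.69, 176.69], [-43.24, 126.21], [12.49, 139.97], [-82, 262], [0, 151.66], [-163.58, 163.58]. Speed limits (degrees/s): [159.86, 159.86, 180, 180, 180, 180].

INTERFACE

Orientations are given as a 3x3 rotation matrix whose columns are the frame's x, y, z axes.
In Python, from rig import bot gives the robot as it stands.
- The arm moves only by the tool carry_out, never from a script. Its arguments are lists of equal length, an entry for each row: "grip": the gripper's target within -1 to 1 (fully open at 1, half-way at 0, shut at -1); "slide": the shift along the tool's x, y, z in mm, a list of three; "twist": the turn, a rotation vector about the tool's x, y, z in rad, a list of three. In form: {"grip": [grip, ...], "slide": [[dx, dy, dz], ...], "twist": [[wx, wy, wz], ...]}. A call has 1 to 12 rows; each row shifts and turns the pose as measured when the row begins, along the tool's axes as they then stand; what a row does not reach is not made up. A row lasts 1/10 s, in which the tool goes at most 50 mm and 8.59 degrees, less where a joint would pass 70% of its speed; a pose out of reach is approached as far as the arm can. A call is refused whole if a number of a shift passes 50 or a number of a turn 0.15, either way. A call with a gripper value outside its range is refused whole. The fingers move at their own pace and stop on an object; the grip force is fixed at half the most. Time passes only in rows, so rows that do not move let the fingers close. It gives the time, the measured TCP pose, the force and the opening at its end, in the units of the state.
- bot.read_state(): the state, without advancing time (a new reading comes with each control period).
- bot.capture(name): name is "scene" or "side" or "wrist"; returns a dict with "color" (420x560x3 uint8, red, green, blue), "depth" (420x560 float32, m along the optical axis (not along the pixel's ray), 0 where there is no reading), "fx", "fy", "cx", "cy" (pixels), "k1" (the pictures are not rectified: a ray, as slopes to the right and down, at radius r is drawn at 1 + k1 r^2 times it, then the intrinsics apply), "position" and "rotation" of the camera in the world; the wrist camera has in their place "T_tool_cam" (4x4, takes a point from camera to tool coordinates, whose origin is the TCP and whose axes are the flange's). Camera axes: x right, y up, looking along -z (the intrinsics and any distortion apply to the point x, -y, -z); pixel columns grow to the right and rows downward; lengths in m; the calibration is good to about 2 mm. A picture is of the moment at which its call begins: read the wrist's pose just before it.
- bot.hand_in(): hands the job in, once; it reports no verdict.
The state is a dict: "time_s": time; "joint_positions": joint angles; "qvel": joint speeds; "tau": joint torques, N m; "position": TCP position; "tcp_rot": TCP orientation; "force": force on the tool from outside, world axes, zero at the start; "moment": the same for the moment, N m; "opening": opening from 0.0 (shut) to 1.0 (fully open).
Only numpy, scipy, OpenCV 4.12 (cv2) and the standard library are available. Lean on these libraries where they do the work, as an engineer would, in place of code of your own. Each camera call takes 0.05 s, during which the arm holds its last target.

TASK

Put the loose road wheel, the match of the three already on the sloped spray stand, onto the stand's empty spigot so that it sits flat on the board. Then hang the spray mask by its two holes on the stand's two pins, so that it lies fully home on its rests over the four wheels. Lower both into place rather than dropping them, leave the loaded wheels seated, and do not shift the other things on the bench.

Things in the scene. Friction and masses are not known exactly. Their poses are not given: they have to be found in the camera images.
- carrier: Sloped board of the fixed grey spray stand, 160 mm up the slope, 236 mm wide. Origin: centre of its upper face, 62 mm above the bench. x points up the slope, y across it to the left as seen from its front, z straight out of the face, 32 degrees from vertical. The front faces the middle of the bench (the robot's right). Spigots for four wheels at x = +-31, y = +-52 mm, all loaded but the lower right (-31, -52).
- pin_left (a point): Left pin for the mask, at x 50, y 90 mm on the carrier, square to the face: an aluminium collar 12 mm in diameter, 26 mm high, then a steel pin 7 mm in diameter and 20 mm long, its last 7 mm tapered. Point: top of the collar, on the axis; axes as the carrier's. The mask rests on both collars and on a plain post, 10 mm in diameter and 26 mm high, at x -58, y 0, and then clears the wheels by 2 mm.
- pin_right (a point): Right pin for the mask, the same, at x 50, y -90 mm on the carrier. Point: top of the collar.
- empty_spigot (a point): Foot of the empty spigot, on the board's face; axes as the carrier's. The spigot is 8 mm in diameter and 17 mm high, the top 5 mm tapered; a black ring on the board marks each wheel's place. A wheel fully seated has its centre 12 mm out along z, with about 2 mm of play all round.
- wheel_center (a point): The loose double road wheel: 44 mm in diameter, 24 mm thick, with a 12 mm bore right through, dark tyres and a grey bolted hub, both faces alike, 30 to 65 g. It lies flat on the bench. Point: its centre, 12 mm above its underside; z along the bore.
- mask_grip (a point): Spray mask lying flat: aluminium plate 140 x 204 x 4 mm, 150 to 290 g, with four 36 mm openings, two 10 mm pin holes, and a black upright grip fin in the middle, 60 long, 10 thick, 40 mm high. Point: fin centre, 24 mm above the plate's underside. z out of the plate on the fin's side, x along the fin towards the holes' edge, y along the plate's long side.
- mask_hole_left (a point): One pin hole of the mask, at x 50, y 90 mm from the plate's middle. Point: the hole's centre, on the underside; axes as mask_grip's. It goes on pin_left, with 1.5 mm of play all round. When home, this point lies on the top of the collar, mask and carrier axes agree, and the fin centre is 50 mm out from the carrier's origin.
- mask_hole_right (a point): The mask's other pin hole, at x 50, y -90 mm, for pin_right. Point: its centre, on the underside.
- wheel_ul_center (a point): Road wheel already loaded on the upper left spigot (centre, 12 mm off the face); same size as the loose one.
- wheel_ur_center (a point): Road wheel loaded on the upper right spigot, likewise.
- wheel_ll_center (a point): Road wheel loaded on the lower left spigot, likewise.
- sprocket_center (a point): A toothed drive sprocket lying flat, 60 mm over the teeth, 22 mm thick, grey all over, no through hole. Point: its centre. Not part of the job.
- roller_center (a point): A small grey return roller standing on end, 26 mm in diameter, 24 mm high. Point: its centre. Not part of the job.
- dropper_a: Dropper paint bottle, 25 mm in diameter, 78 mm high; origin under its centre. Not part of the job.
- dropper_b: Another such dropper bottle. Not part of the job.
- jar: Glass jar with a green lid, 72 mm in diameter, 98 mm high; origin under its centre. Not part of the job.
- cement: Square cement bottle with a round green cap in a grey 85 mm square holder, 87 mm high; origin under its centre. Not part of the job.
- cork: Cork disc, 76 mm in diameter, 26 mm high; origin under its centre. Not part of the job.
- tweezers: Steel tweezers lying flat, 120 mm long, 4 mm high; origin under their centre. Not part of the job.

How it is judged (in metres and radians):
On the way:
1. the loose road wheel sits fully down on the empty spigot, let go (x of wheel_center in the frame of empty_spigot between -0.0035 and 0.0035 m and y of wheel_center in the frame of empty_spigot between -0.0035 and 0.0035 m and z of wheel_center in the frame of empty_spigot between 0.01 and 0.014 m and angle between the z axis of wheel_center and the z axis of empty_spigot, either way round below 0.06 rad and contact force between the fingers and wheel below 0.05 N), for 0.2 s.
At the end, for the whole second after the job is handed in: Wheel within 3.5 mm of the empty spigot's axis, centre 10-14 mm off the board, square to 0.06 rad; mask on both pins, fin centre within 3.5 mm of place, 48-52 mm off the board, parallel to 0.035, twist under 0.05 rad; at rest; loaded wheels within 8 mm, other things 30 mm of their starts (x of wheel_center in the frame of empty_spigot between -0.0035 and 0.0035 m and y of wheel_center in the frame of empty_spigot between -0.0035 and 0.0035 m and z of wheel_center in the frame of empty_spigot between 0.01 and 0.014 m and angle between the z axis of wheel_center and the z axis of empty_spigot, either way round below 0.06 rad and x of mask_grip in the frame of carrier between -0.0035 and 0.0035 m and y of mask_grip in the frame of carrier between -0.0035 and 0.0035 m and z of mask_grip in the frame of carrier between 0.048 and 0.052 m and angle between the z axis of mask_grip and the z axis of carrier, either way round below 0.035 rad and angle between the x axis of mask_grip and the x axis of carrier, either way round below 0.05 rad and distance of each of wheel_ul_center, wheel_ur_center, wheel_ll_center from where it was at the start of the episode below 0.008 m and linear speed of each of mask, wheel below 0.01 m/s and distance of each of sprocket_center, roller_center, dropper_a, dropper_b, jar, cement, cork, tweezers from where it was at the start of the episode below 0.03 m); the robot touches nothing.
It fails at once if the wheel is dropped: it falls faster than 0.45 m/s, untouched by the fingers (a drop of about 10 mm) (contact force between the fingers and wheel below 0.05 N and linear speed of wheel above 0.45 m/s).
It fails at once if the mask is dropped: it falls faster than 0.45 m/s, untouched by the fingers (contact force between the fingers and mask below 0.05 N and linear speed of mask above 0.45 m/s).
It fails at once if a loaded wheel is knocked off its spigot (moved by more than 15 mm) (distance of any of wheel_ul_center, wheel_ur_center, wheel_ll_center from where it was at the start of the episode above 0.015 m).
It fails at once if another thing on the bench is shifted by more than 30 mm (distance of any of sprocket_center, roller_center, dropper_a, dropper_b, jar, cement, cork, tweezers from where it was at the start of the episode above 0.03 m).
It also fails if it takes over 58 s, if anything falls off the work surface, if the arm or the gripper's body presses on something with over 40 N, if the wrist force passes 120 N, or if a joint passes its speed limit or range.

## Working session

There is one attempt and no reset: what is moved stays moved. The work goes in short steps, Python scripts to look and compute and a tool call to move; the robot and the scene stay as the last step left them, time stands still between calls to the robot, and variables do not carry over. Pictures are saved under pics/ and viewed, and the job is handed in when it is done.

Besides the shell and the picture viewer there is one more tool, called by a JSON object that holds its "api" and its "payload". carry_out: Moves the arm, as the interface text tells. Its arguments: {"type":"object","properties":{"grip":{"type":"array"},"slide":{"type":"array"},"twist":{"type":"array"}},"required":["grip","slide","twist"]}

```bash
ls; mkdir -p pics
cat > h.py <<'E'
import numpy as np, cv2, pickle
from rig import bot
def cap(name, tag):
    s=bot.read_state(); c=bot.capture(name)
    c=dict(c)
    if 'T_tool_cam' in c:
        T=np.eye(4); T[:3,:3]=np.array(s['tcp_rot']); T[:3,3]=np.array(s['position'])
        M=T@np.array(c['T_tool_cam'])
        c['position']=M[:3,3]; c['rotation']=M[:3,:3]
    pickle.dump(c,open(f'{tag}.pkl','wb'))
    cv2.imwrite(f'pics/{tag}.png',cv2.cvtColor(c['color'],cv2.COLOR_RGB2BGR))
    return c
def load(tag): return pickle.load(open(f'{tag}.pkl','rb'))
def rays(c,uv):
    uv=np.atleast_2d(np.asarray(uv,float))
    d=np.stack([(uv[:,0]-c['cx'])/c['fx'],(uv[:,1]-c['cy'])/c['fy']],1)
    x=d.copy()
    for _ in range(15): x=d/(1+c['k1']*(x**2).sum(1,keepdims=True))
    r=np.stack([x[:,0],-x[:,1],-np.ones(len(x))],1)
    return r@np.array(c['rotation']).T   # scaled so depth 1
def cloud(c):
    h,w=c['depth'].shape
    u,v=np.meshgrid(np.arange(w),np.arange(h))
    r=rays(c,np.stack([u.ravel(),v.ravel()],1)).reshape(h,w,3)
    P=np.array(c['position'])+r*c['depth'][...,None]
    P[c['depth']==0]=np.nan
    return P
def onplane(c,uv,z):
    r=rays(c,uv); p=np.array(c['position'])
    return p+r*((z-p[2])/r[:,2])[:,None]
def project(c,P):
    P=np.atleast_2d(P); q=(P-np.array(c['position']))@np.array(c['rotation'])
    x=q[:,0]/-q[:,2]; y=-q[:,1]/-q[:,2]; k=1+c['k1']*(x*x+y*y)
    return np.stack([c['fx']*x*k+c['cx'],c['fy']*y*k+c['cy']],1)
E
python3 - <<'E'
from h import *
s=bot.read_state()
for k,v in s.items(): print(k,v)
for n in ['scene','side','wrist']:
    c=cap(n,n+'0'); print(n,c['position'],c['rotation'],c['fx'],c['cx'],c['cy'],c['k1'])
E
```

```text
pics
time_s 0.0
joint_positions [-7.51436388e+01  3.02786794e+01  8.21563894e+01 -2.68138939e-04
  6.76862623e+01 -1.02272960e+01]
qvel [-0.03855329  0.00585419  0.08794539  0.09817363  0.00994098  0.02618524]
tau [-1.30293383e-04 -4.40041959e+01 -1.76596624e+01  6.34090765e-02
  5.82580583e-02 -1.63943096e-04]
position [ 0.26480164 -0.56533911  0.22157466]
tcp_rot [[ 9.05689105e-01  4.23942148e-01 -5.47137117e-04]
 [ 4.23942339e-01 -9.05686871e-01  2.04572749e-03]
 [ 3.71735205e-04 -2.08474769e-03 -9.99997758e-01]]
force [-0.70641117  0.24421635 -0.38833195]
moment [-0.00231315  0.0332007   0.01149211]
opening 1.0003488514180718
scene [ 0.95724822 -0.38795209  0.83418708] [[ 0.68587284 -0.56098893  0.46354058]
 [ 0.72759022  0.54072772 -0.42216822]
 [-0.01381754  0.62682131  0.77904052]] 406.8751768564722 278.8752285769454 207.54162588629958 0.034457272271385654
side [-0.0046331  0.5039698  0.839936 ] [[-0.6885889   0.50976846 -0.51573389]
 [-0.72509333 -0.49306788  0.48075329]
 [-0.00921896  0.70499658  0.70915078]] 438.5701037555206 277.91245229458906 209.5862144646202 -0.03866413171962213
wrist [ 0.34223668 -0.53036302  0.38405459] [[ 0.42314041  0.86343022  0.27466425]
 [-0.90606158  0.4039471   0.12601252]
 [-0.00214681 -0.30218371  0.95324729]] 328.14440320009766 279.25201584806103 207.2385740367945 -0.007269935399031056
```

View pics/scene0.png

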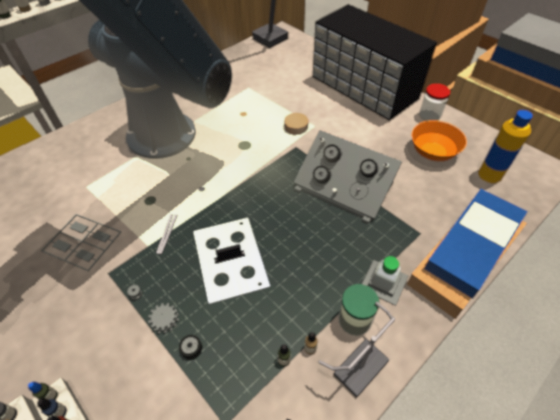

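View pics/side0.png

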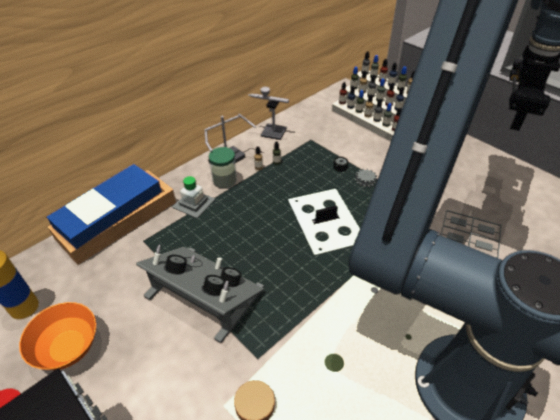

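View pics/wrist0.png

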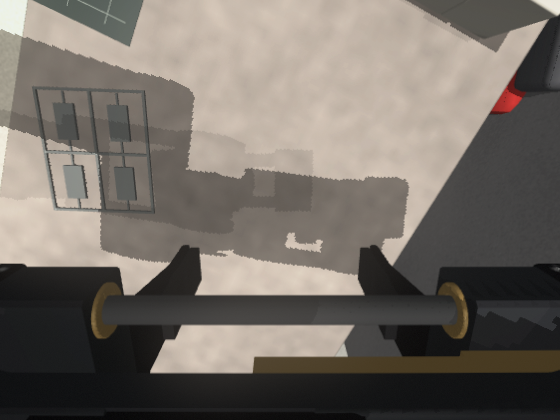

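Scene view: the loose wheel is at about (190,346), the sprocket at (162,316), the roller at (133,290) and the mask at (231,260) with its fin at (229,253). The stand is at (347,175), with its empty ring at about (358,190). I'll take the coarse poses from depth.

Run:
```python
from h import *
for t,pts in [('scene0',dict(wheel=(190,346),spro=(162,316),roller=(133,290),maskc=(231,260),fin=(229,253),ring=(358,190),bench=(230,370),ul=(332,152),ur=(368,167),ll=(321,174),bd=(340,170),jar=(359,300),dA=(284,352),dB=(311,341),twz=(167,233),cork=(296,122),cem=(390,265))),
 ('side0',dict(wheel=(341,163),spro=(366,176),fin=(326,214),ul=(231,275),bench=(240,230),jar=(222,155)))]:
    c=load(t);P=cloud(c)
    for k,(u,v) in pts.items(): print(t,k,P[v,u].round(4),onplane(c,[(u,v)],0.012).round(4)[0,:2])
c=load('scene0')
im=cv2.cvtColor(c['color'],cv2.COLOR_RGB2BGR)
cv2.imwrite('pics/s_stand.png',cv2.resize(im[120:230,280:420],None,fx=5,fy=5,interpolation=cv2.INTER_CUBIC))
cv2.imwrite('pics/s_mask.png',cv2.resize(im[200:370,120:290],None,fx=3.5,fy=3.5,interpolation=cv2.INTER_CUBIC))
```

```text
scene0 wheel [ 0.6011 -0.3196  0.0016] [ 0.6056 -0.3204]
scene0 spro [ 0.517  -0.3269  0.0228] [ 0.5111 -0.3261]
scene0 roller [ 0.4209 -0.3394  0.0226] [ 0.414  -0.3388]
scene0 maskc [ 0.501  -0.1298  0.0044] [ 0.5051 -0.1321]
scene0 fin [ 0.495  -0.128   0.0266] [ 0.4867 -0.1233]
scene0 ring [0.5928 0.2153 0.0582] [0.5711 0.2512]
scene0 bench [ 6.947e-01 -2.898e-01 -4.000e-04] [ 0.6986 -0.2913]
scene0 ul [0.4773 0.2413 0.0935] [0.4245 0.3106]
scene0 ur [0.5772 0.2654 0.0936] [0.5353 0.3374]
scene0 ll [0.4894 0.1899 0.0571] [0.4622 0.2235]
scene0 bd [0.5182 0.2309 0.0639] [0.4886 0.2727]
scene0 jar [ 0.7962 -0.0348  0.0969] [0.7776 0.0059]
scene0 dA [ 0.7617 -0.205   0.0716] [ 0.7464 -0.1907]
scene0 dB [ 0.78   -0.1508  0.0627] [ 0.7683 -0.1353]
scene0 twz [ 0.3284 -0.1953  0.0037] [ 0.3347 -0.1972]
scene0 cork [0.2692 0.3173 0.0271] [0.2563 0.3305]
scene0 cem [0.7879 0.0779 0.0885] [0.7705 0.1257]
side0 wheel [ 0.6009 -0.3162  0.0225] [ 0.6087 -0.3267]
side0 spro [ 0.5131 -0.3224  0.023 ] [ 0.52   -0.3335]
side0 fin [ 0.4892 -0.1263  0.0259] [ 0.4976 -0.137 ]
side0 ul [0.4805 0.1927 0.0713] [0.5179 0.1687]
side0 bench [0.6198 0.0567 0.0008] [0.6115 0.0626]
side0 jar [ 0.7937 -0.0341  0.0979] [ 0.8861 -0.0964]
```

View pics/s_stand.png

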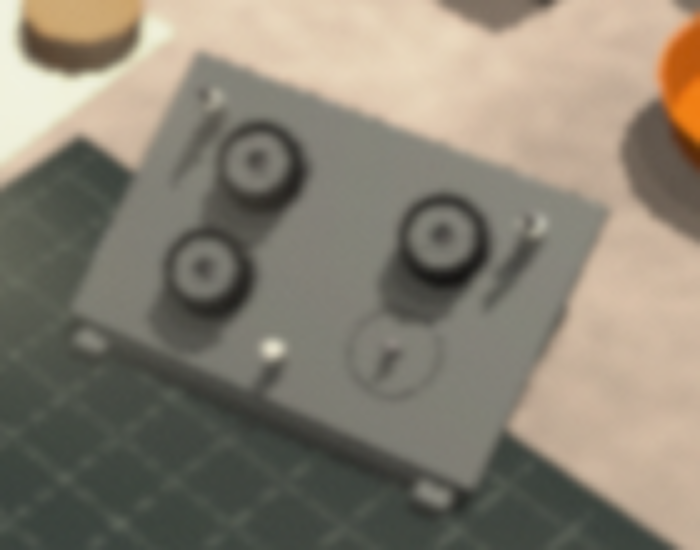

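View pics/s_mask.png

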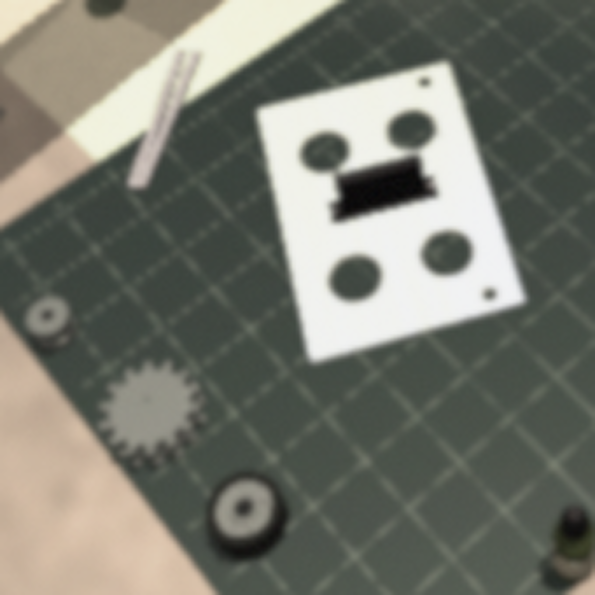

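Run:
```python
from h import *
from scipy.optimize import least_squares
# carrier plane fit
out=[]
c=load('scene0');P=cloud(c)
m=np.zeros(P.shape[:2],np.uint8)
cv2.fillPoly(m,[np.array([(322,140),(398,165),(373,212),(298,182)])],1)
Q=P[(m>0)&np.isfinite(P[...,2])]
rng=np.random.default_rng(0);best=0
for _ in range(500):
    a=Q[rng.choice(len(Q),3,False)];n=np.cross(a[1]-a[0],a[2]-a[0]);n/=np.linalg.norm(n)+1e-12
    i=abs((Q-a[0])@n)<.002
    if i.sum()>best: best=i.sum();bi=i
I=Q[bi];ce=I.mean(0);n=np.linalg.svd(I-ce)[2][2];n*=np.sign(n[2]);print('plane',len(Q),best,ce,n,np.degrees(np.arccos(n[2])))
# features in scene (from 5x crop at 280,120): 
f={'pinL':(210,97),'pinR':(533,222),'post':(272,349),'ul':(260,162),'ur':(443,236),'ll':(206,270),'spig':(392,347)}
mod={'pinL':(.05,.09,.046),'pinR':(.05,-.09,.046),'post':(-.058,0,.026),'ul':(.031,.052,.024),'ur':(.031,-.052,.024),'ll':(-.031,.052,.024),'spig':(-.031,-.052,.017)}
uv=np.array([(280+a/5-.4,120+b/5-.4) for a,b in f.values()]);M=np.array([mod[k] for k in f])
def R(p):
    yaw=p[0]; 
    # x_c: horizontal dir yaw, up slope 32deg
    t=np.radians(32); h=np.array([np.cos(yaw),np.sin(yaw),0]);z=np.array([0,0,1.])
    x=h*np.cos(t)+z*np.sin(t); zz=-h*np.sin(t)+z*np.cos(t)
    return np.stack([x,np.cross(zz,x),zz],1)
def res(p): return (project(c,np.array([p[1],p[2],.062])+M@R(p).T)-uv).ravel()
s=least_squares(res,[np.radians(103),.54,.22]);print(s.x,np.degrees(s.x[0]),s.fun.round(1))
print(R(s.x).round(3)); np.save('carrier0.npy',s.x)
# mask holes
h=onplane(c,[(120+425/3.5,200+82/3.5),(120+490/3.5,200+294/3.5)],.004);print('holes',h,np.linalg.norm(h[0]-h[1]))
w=load('wrist0');print(project(w,[[.2648,-.5653,.0],[.2648,-.5653,.2216]]))
```

```text
plane 4137 2340 [0.55034013 0.23370853 0.05787887] [ 0.13558773 -0.50789125  0.85068352] 31.713909513400203
[1.81571255 0.5342124  0.2360266 ] 104.03266602875946 [-1.  -1.6 -0.3 -0.4  0.2  1.   0.3 -0.   0.5  0.3  0.4 -0.3 -0.   0.8]
[[-0.206 -0.97   0.128]
 [ 0.823 -0.242 -0.514]
 [ 0.53   0.     0.848]]
holes [[ 0.434916   -0.04218919  0.004     ]
 [ 0.59587806 -0.12206515  0.004     ]] 0.17969126845935393
[[279.01160478 177.85652571]
 [277.8658632  265.17746741]]
```

{"api": "carry_out", "payload": {"grip": [1,1,1,1,1,1,1,1,1,1,1], "slide": [[43,-8,2],[43,-8,2],[43,-8,2],[43,-8,2],[43,-8,2],[43,-8,2],[43,-8,2],[43,-8,2],[43,-8,2],[20,-3,2],[0,0,0]], "twist": [[0,0,0],[0,0,0],[0,0,0],[0,0,0],[0,0,0],[0,0,0],[0,0,0],[0,0,0],[0,0,0],[0,0,0],[0,0,0]]}}

```text
time_s: 1.25
position: [0.6127, -0.3176, 0.1958]
tcp_rot: [[0.908, 0.419, -0.004], [0.419, -0.908, 0.004], [-0.002, -0.006, -1.0]]
force: [-0.3, -0.0, -0.0]
opening: 0.999
```

Run:
```python
from h import *
s=bot.read_state();print(s['time_s'],s['position'],s['joint_positions'],s['tcp_rot'])
cap('wrist','w1')
```

```text
1.25 [ 0.61268439 -0.31761077  0.19577067] [-3.66786574e+01  3.70794487e+01  7.30758870e+01  4.97077944e-02
  7.01873587e+01  2.85415682e+01] [[ 0.90804511  0.41885023 -0.0043092 ]
 [ 0.41886692 -0.90803779  0.0042272 ]
 [-0.00214235 -0.00564347 -0.99998178]]
```

View pics/w1.png

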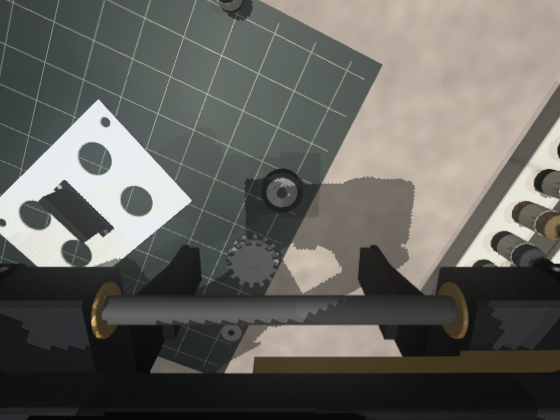

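Run:
```python
from h import *
c=load('w1');P=cloud(c)
im=cv2.cvtColor(c['color'],cv2.COLOR_RGB2BGR)
cv2.imwrite('pics/w1z.png',cv2.resize(im[155:225,240:325],None,fx=8,fy=8,interpolation=cv2.INTER_CUBIC))
print(P[190,272],P[190,292],P[180,282],P[190,330],P[60,280])
m=(P[...,2]>.018)&(P[...,2]<.03);m[:155]=0;m[225:]=0;m[:,:240]=0;m[:,325:]=0
q=P[m]; print(m.sum(),q.mean(0),q.min(0),q.max(0))
(x,y),r=cv2.minEnclosingCircle((q[:,:2]*1000).astype(np.float32));print(x,y,r)
```

```text
[ 0.60640484 -0.31163479  0.02095505] [ 0.61566983 -0.33065417  0.02260212] [ 0.62121391 -0.31645662  0.0234487 ] [ 0.62865806 -0.372487    0.00068735] [ 7.27172564e-01 -2.65217420e-01  2.74691304e-04]
1248 [ 0.60929779 -0.32182431  0.02321257] [ 0.58724086 -0.34379699  0.01811278] [ 0.6306833  -0.30018369  0.02621059]
608.8638305664062 -321.9575500488281 22.088504791259766
```

View pics/w1z.png

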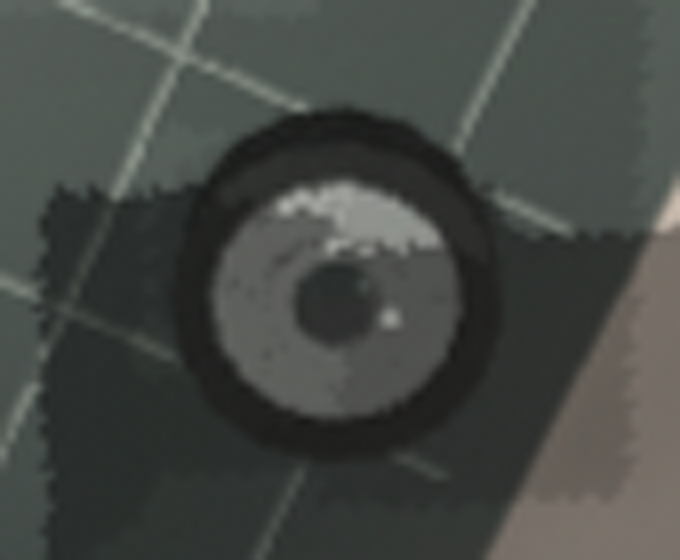

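{"api": "carry_out", "payload": {"grip": [1,1,1,1,1,1,1,1], "slide": [[-5,2.4,40],[0,0,40],[0,0,40],[0,0,25],[0,0,15],[0,0,10],[0,0,0],[0,0,0]], "twist": [[0,0,0],[0,0,0],[0,0,0],[0,0,0],[0,0,0],[0,0,0],[0,0,0],[0,0,0]]}}

```text
time_s: 2.1
position: [0.6018, -0.3328, 0.0245]
tcp_rot: [[0.912, 0.41, -0.003], [0.41, -0.912, -0.003], [-0.004, 0.001, -1.0]]
force: [-0.2, -0.7, -0.5]
opening: 1.001
```

{"api": "carry_out", "payload": {"grip": [1,1,1,1], "slide": [[6,-4,0],[5,-3,0],[0,0,0],[0,0,0]], "twist": [[0,0,0],[0,0,0],[0,0,0],[0,0,0]]}}

```text
time_s: 2.5
position: [0.6125, -0.3225, 0.0295]
tcp_rot: [[0.912, 0.411, 0.004], [0.411, -0.912, -0.008], [0.001, 0.009, -1.0]]
force: [-0.1, -0.9, 0.3]
opening: 1.0
```

Run:
```python
from h import *
s=bot.read_state();print(s['time_s'],s['position'],s['joint_positions'],s['tcp_rot'],s['qvel'])
s=bot.read_state();print(s['position'])
cap('wrist','w2')
s=bot.read_state();print(s['position'])
```

```text
2.5 [ 0.61245157 -0.3224558   0.02945772] [-36.90007349  48.45434811  79.11449805  -0.26994241  51.98124193
  29.00620781] [[ 9.11695372e-01  4.10846815e-01  4.05511350e-03]
 [ 4.10866473e-01 -9.11663132e-01 -7.68607945e-03]
 [ 5.39096209e-04  8.67347324e-03 -9.99962239e-01]] [ 0.75365369 -0.63137922 -0.33086053  0.10906913  0.08780506  0.14683772]
[ 0.61245157 -0.3224558   0.02945772]
[ 0.6125766  -0.32243567  0.02953698]
```

View pics/w2.png

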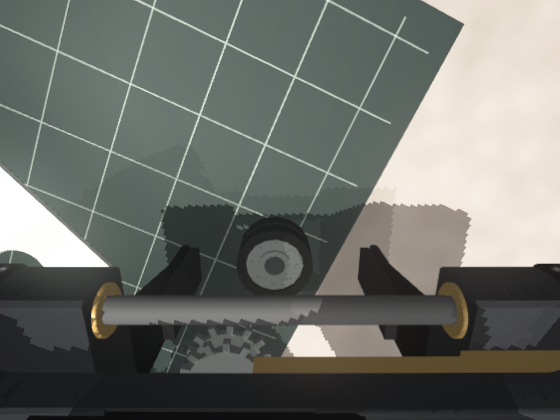

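Run:
```python
from h import *
c=load('w2');print(onplane(c,[(274,265.5)],.0235), project(c,[[.6125,-.3225,.0235]]))
P=cloud(c);m=(P[...,2]>.021)&(P[...,2]<.027);m[:210]=0;m[305:]=0;m[:,:230]=0;m[:,315:]=0
q=P[m];print(q.mean(0)); print(cv2.minEnclosingCircle((q[:,:2]*1000).astype(np.float32)))
```

```text
[[ 0.60854892 -0.32169454  0.0235    ]] [[278.12234586 260.295511  ]]
[ 0.60966997 -0.32143772  0.02327052]
((608.7085571289062, -321.841796875), 22.1422119140625)
```

{"api": "carry_out", "payload": {"grip": [1,1,1,1,1], "slide": [[-3.2,-2.1,10],[0,0,10],[0,0,7],[0,0,0],[0,0,0]], "twist": [[0.008,0,0],[0,0,0],[0,0,0],[0,0,0],[0,0,0]]}}

```text
time_s: 3.05
position: [0.6087, -0.3221, 0.0005]
tcp_rot: [[0.912, 0.411, 0.001], [0.411, -0.912, 0.0], [0.001, 0.0, -1.0]]
force: [-0.2, 1.1, 7.4]
opening: 0.996
```

{"api": "carry_out", "payload": {"grip": [1,1,-1,-1,-1,-1,-1,-1,-1], "slide": [[0,0,-4],[0,0,0],[0,0,0],[0,0,0],[0,0,0],[0,0,0],[0,0,0],[0,0,0],[0,0,0]], "twist": [[0,0,0],[0,0,0],[0,0,0],[0,0,0],[0,0,0],[0,0,0],[0,0,0],[0,0,0],[0,0,0]]}}

```text
time_s: 3.95
position: [0.6083, -0.3221, 0.0044]
tcp_rot: [[0.912, 0.411, 0.0], [0.411, -0.912, 0.0], [0.0, -0.0, -1.0]]
force: [0.2, -0.3, 0.6]
opening: 0.493
```

{"api": "carry_out", "payload": {"grip": [-1,-1,-1,-1,-1,-1,-1], "slide": [[0,0,-20],[0,0,-40],[0,0,-40],[0,0,-40],[0,0,-40],[0,0,-20],[0,0,0]], "twist": [[0,0,0],[0,0,0],[0,0,0],[0,0,0],[0,0,0],[0,0,0],[0,0,0]]}}

```text
time_s: 4.65
position: [0.6069, -0.3213, 0.2083]
tcp_rot: [[0.912, 0.411, -0.006], [0.411, -0.912, 0.005], [-0.003, -0.007, -1.0]]
force: [-0.4, -0.5, -1.3]
opening: 0.489
```

```bash
cat >> h.py <<'E'
from scipy.spatial.transform import Rotation as Ro
def carR(yaw):
    t=np.radians(32); h=np.array([np.cos(yaw),np.sin(yaw),0]);z=np.array([0,0,1.])
    x=h*np.cos(t)+z*np.sin(t); zz=-h*np.sin(t)+z*np.cos(t)
    return np.stack([x,np.cross(zz,x),zz],1)
def delta(Rt,pt):
    s=bot.read_state();Rc=np.array(s['tcp_rot']);pc=np.array(s['position'])
    print('t',s['time_s'],'pos',pc.round(4),'open',round(s['opening'],3),'q',np.round(s['joint_positions'],1))
    print('slide mm',((np.array(pt)-pc)@Rc*1000).round(1),'rotvec',Ro.from_matrix(Rc.T@Rt).as_rotvec().round(4))
E
python3 - <<'E'
from h import *
p=np.load('carrier0.npy');R=carR(p[0]);o=np.array([p[1],p[2],.062])
Rt=np.stack([R[:,0],-R[:,1],-R[:,2]],1)
sp=o+R@np.array([-.031,-.052,0])
print('spigot',sp)
delta(Rt,sp+R[:,2]*.12)
E
```

```text
spigot [0.59103514 0.22313035 0.0455725 ]
t 4.65 pos [ 0.6069 -0.3213  0.2083] open 0.489 q [-37.2  36.1  72.9   0.   71.5  28.5]
slide mm [ 198.  -439.9   63.4] rotvec [ 0.3803  0.4622 -1.3559]
```

{"api": "carry_out", "payload": {"grip": [-1,-1,-1,-1,-1,-1,-1,-1,-1,-1], "slide": [[8,-20,0],[17,-39,0],[17,-39,0],[17,-39,0],[17,-39,0],[17,-39,0],[17,-39,0],[17,-39,0],[17,-39,0],[10,-20,0]], "twist": [[0,0,-0.08],[0,0,0],[0,0,0],[0,0,0],[0,0,0],[0,0,0],[0,0,0],[0,0,0],[0,0,0],[0,0,0]]}}

```text
time_s: 5.65
position: [0.5641, 0.0718, 0.1944]
tcp_rot: [[0.879, 0.476, -0.027], [0.476, -0.879, 0.009], [-0.019, -0.021, -1.0]]
force: [-0.2, -1.2, -0.5]
opening: 0.489
```

```bash
cat > d1.py <<'E'
from h import *
import sys
p=np.load(sys.argv[1]);R=carR(p[0]);o=np.array([p[1],p[2],.062])
Rt=np.stack([R[:,0],-R[:,1],-R[:,2]],1)
l=[float(a)/1000 for a in sys.argv[2:5]]
delta(Rt,o+R@np.array(l))
E
python3 d1.py carrier0.npy -31 -52 120
```

```text
t 5.65 pos [0.5641 0.0718 0.1944] open 0.489 q [-4.2 28.4 90.9  0.5 62.2 57.1]
slide mm [ 80.8 -57.6  46.8] rotvec [ 0.3384  0.4766 -1.2914]
```

{"api": "carry_out", "payload": {"grip": [-1,-1,-1,-1,-1,-1,-1,-1,-1,-1,-1], "slide": [[0,0,0],[0,0,0],[0,0,0],[0,0,0],[0,0,0],[0,0,0],[0,0,0],[0,0,0],[0,0,0],[0,0,0],[0,0,0]], "twist": [[0.034,0.048,-0.13],[0.034,0.048,-0.13],[0.034,0.048,-0.13],[0.034,0.048,-0.13],[0.034,0.048,-0.13],[0.034,0.048,-0.13],[0.034,0.048,-0.13],[0.034,0.048,-0.13],[0.034,0.048,-0.13],[0.034,0.048,-0.13],[0,0,0]]}}

```text
time_s: 6.75
position: [0.5503, 0.0804, 0.1765]
tcp_rot: [[-0.249, 0.952, -0.176], [0.791, 0.305, 0.53], [0.559, -0.008, -0.829]]
force: [0.1, 0.2, -0.6]
opening: 0.491
```

```bash
python3 d1.py carrier0.npy -31 -52 120; python3 -c "
from h import *
cap('wrist','w3')"
```

```text
t 6.75 pos [0.5503 0.0804 0.1765] open 0.491 q [-18.2  36.   89.3  27.3  78.  -47.2]
slide mm [33.8 78.4 57.3] rotvec [-0.0416 -0.0338  0.0503]
```

View pics/w3.png

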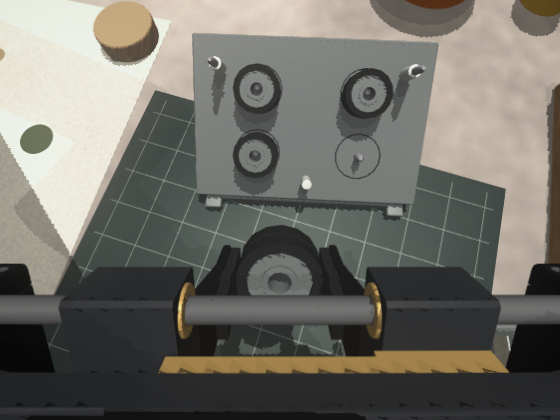

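Run:
```python
from h import *
c=load('w3');im=cv2.cvtColor(c['color'],cv2.COLOR_RGB2BGR)
cv2.imwrite('pics/w3z.png',cv2.resize(im[30:220,185:445],None,fx=3,fy=3,interpolation=cv2.INTER_CUBIC))
```

```text
(no output)
```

View pics/w3z.png

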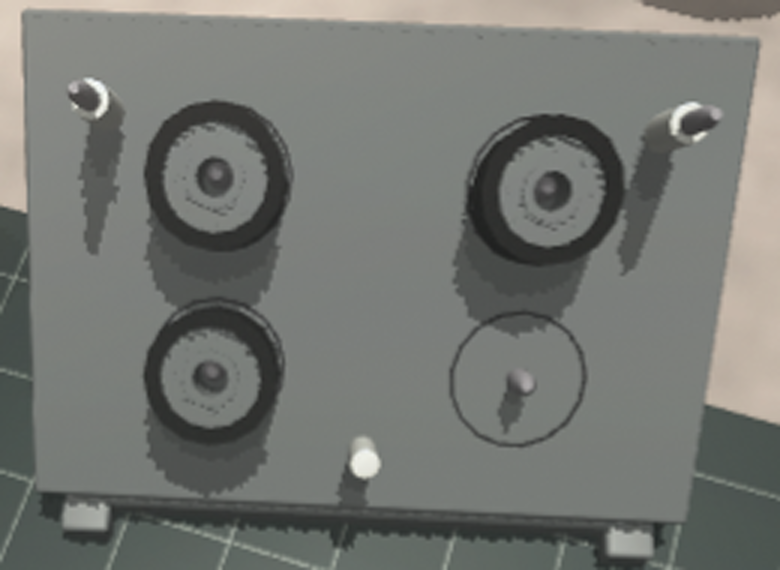

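```bash
cat > fit.py <<'E'
from h import *
from scipy.optimize import least_squares
MOD={'c1':(.08,.118,0),'c2':(.08,-.118,0),'c3':(-.08,-.118,0),'c4':(-.08,.118,0),'ring':(-.031,-.052,0),'spig':(-.031,-.052,.0165),
'pinL':(.05,.09,.045),'pinR':(.05,-.09,.045),'colL':(.05,.09,.026),'colR':(.05,-.09,.026),'post':(-.058,0,.026)}
def fit(c,f,p0,verbose=True):
    uv=np.array(list(f.values()),float);M=np.array([MOD[k] for k in f])
    def r3(p): return (project(c,np.array([p[1],p[2],.062])+M@carR(p[0]).T)-uv).ravel()
    s=least_squares(r3,p0,loss='soft_l1');print('3dof',s.x.round(4),dict(zip(f,r3(s.x).reshape(-1,2).round(1).tolist())))
    R0=carR(s.x[0]);o0=np.array([s.x[1],s.x[2],.062])
    def r6(q): return (project(c,o0+q[3:]+(M@Ro.from_rotvec(q[:3]).as_matrix().T)@R0.T)-uv).ravel()
    t=least_squares(r6,np.zeros(6),loss='soft_l1',x_scale=[.01]*3+[.001]*3);print('6dof rot(car axes)',t.x[:3].round(4),'shift car mm',(R0.T@t.x[3:]*1000).round(2),np.abs(t.fun).max().round(2))
    R=R0@Ro.from_rotvec(t.x[:3]).as_matrix();o=o0+t.x[3:]
    return s.x,R,o
E
python3 - <<'E'
from fit import *
c=load('w3')
f={'c1':(25,10),'c2':(758,38),'c3':(687,523),'c4':(37,492),'ring':(518,379),'spig':(525,382),'pinL':(76,96),'pinR':(715,118),'colL':(90,98),'colR':(692,123),'post':(365,462)}
f={k:(185+(a+.5)/3-.5,30+(b+.5)/3-.5) for k,(a,b) in f.items()}
x,R,o=fit(c,f,np.load('carrier0.npy'))
print(o); np.save('carrier1.npy',x)
E
```

```text
3dof [1.8274 0.533  0.2366] {'c1': [-1.6, -0.9], 'c2': [2.0, -0.8], 'c3': [0.2, 0.6], 'c4': [-1.1, 0.5], 'ring': [-0.1, 0.1], 'spig': [0.8, 1.1], 'pinL': [-0.2, -2.4], 'pinR': [0.1, -1.2], 'colL': [0.1, 0.4], 'colR': [-0.4, 0.0], 'post': [0.3, 0.6]}
6dof rot(car axes) [-0.0038 -0.0055  0.0008] shift car mm [-0.08 -0.19 -2.34] 1.51
[0.53288285 0.23775358 0.05997708]
```

```bash
python3 d1.py carrier1.npy -31 -52 90
```

```text
t 6.8 pos [0.5496 0.081  0.1768] open 0.49 q [-18.1  36.   89.4  27.3  77.9 -47. ]
slide mm [33.4 80.  87.8] rotvec [-0.0358 -0.0337  0.0385]
```

{"api": "carry_out", "payload": {"grip": [-1,-1,-1,-1,-1,-1], "slide": [[10,24,15],[12,28,22],[12,28,25],[0,0,26],[0,0,0],[0,0,0]], "twist": [[-0.012,-0.011,0.013],[-0.012,-0.011,0.013],[-0.012,-0.011,0.013],[0,0,0],[0,0,0],[0,0,0]]}}

```text
time_s: 7.4
position: [0.6036, 0.1806, 0.117]
tcp_rot: [[-0.194, 0.972, -0.132], [0.828, 0.235, 0.509], [0.526, -0.011, -0.851]]
force: [-0.4, -0.7, 0.5]
opening: 0.491
```

```bash
python3 d1.py carrier1.npy -31 -52 50
```

```text
t 7.4 pos [0.6036 0.1806 0.117 ] open 0.491 q [ -7.7  42.4  85.6  31.5  68.4 -37.2]
slide mm [ 1.1 -2.2 34.8] rotvec [ 0.0012  0.0049 -0.0223]
```

{"api": "carry_out", "payload": {"grip": [-1,-1,-1,-1,-1], "slide": [[1,-2,15],[0,0,15],[0,0,4],[0,0,0],[0,0,0]], "twist": [[0,0.005,-0.022],[0,0,0],[0,0,0],[0,0,0],[0,0,0]]}}

```text
time_s: 7.9
position: [0.5984, 0.1959, 0.0911]
tcp_rot: [[-0.211, 0.969, -0.127], [0.823, 0.246, 0.512], [0.527, 0.004, -0.85]]
force: [0.7, 0.1, -0.3]
opening: 0.492
```

```bash
python3 d1.py carrier1.npy -31 -52 50; python3 -c "
from h import *
c=cap('wrist','w4');cap('side','side1');cap('scene','scene1')
im=cv2.imread('pics/w4.png')
cv2.imwrite('pics/w4z.png',cv2.resize(im[60:320,120:420],None,fx=2.6,fy=2.3,interpolation=cv2.INTER_CUBIC))
"
```

```text
t 7.9 pos [0.5984 0.1959 0.0911] open 0.492 q [ -6.5  44.3  87.1  33.1  64.9 -39.5]
slide mm [ 1.  -1.   4.3] rotvec [ 0.0073  0.003  -0.0047]
```

View pics/w4z.png

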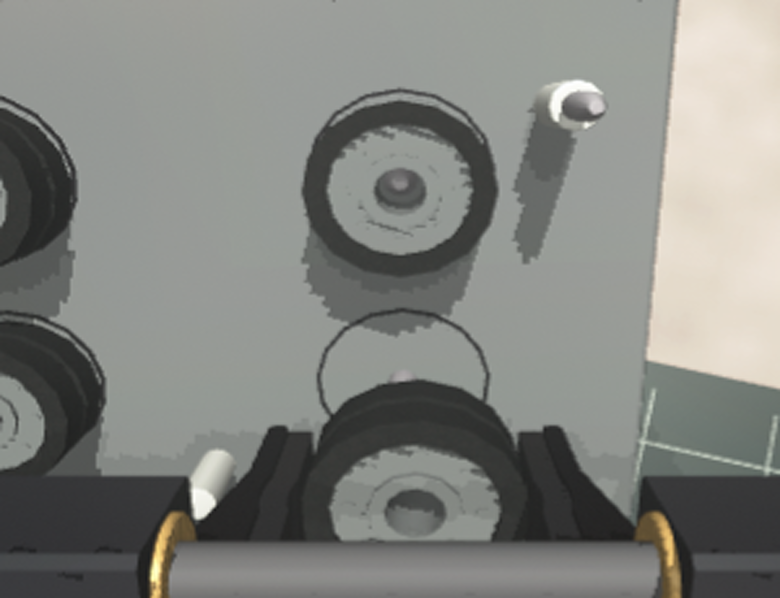

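View pics/side1.png

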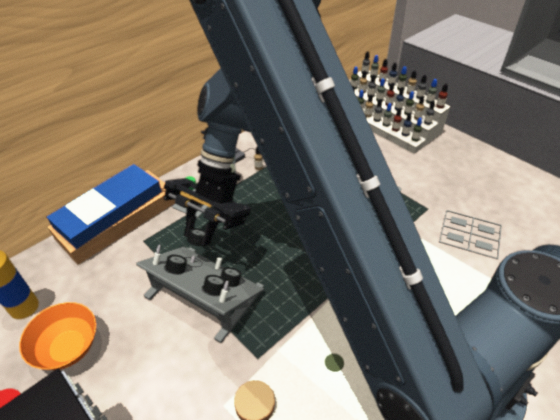

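View pics/scene1.png

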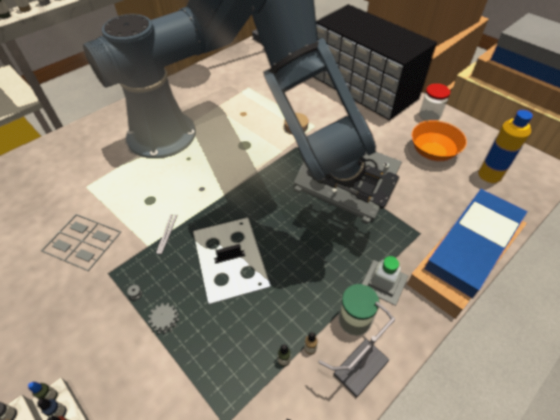

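Run:
```python
from fit import *
import fit
c=load('w4')
fit.MOD['usp']=(.031,-.052,.0165); fit.MOD['ringc']=(-.031,-.052,0)
cv=lambda a,b:(120+(a+.5)/2.6-.5,60+(b+.5)/2.3-.5)
p=np.load('carrier1.npy');R=carR(p[0]);o=np.array([p[1],p[2],.062])
for k,(a,b) in {'usp':(401,180),'spig':(402,373),'pinR':(598,104),'colR':(577,104)}.items():
    print(k,np.array(cv(a,b))-project(c,o+R@np.array(MOD[k]))[0])
s=bot.read_state();T=np.array(s['tcp_rot']);t=np.array(s['position'])
print('ring x', np.array(cv(318,380)), np.array(cv(489,380)), 'pred', project(c,o+R@np.array([-.031,-.052,0])), cv(403.5,380))
# wheel bore in tool
r=rays(c,[cv(415,512)])@T; cp=T.T@(c['position']-t)
print('bore tool mm',(cp+r[0]*((-.0196-cp[2])/r[0,2]))*1000)
print(project(c,t+T@np.array([0,0,-.0196])))
P=cloud(c);
q=(P.reshape(-1,3)-t)@T; m=(abs(q[:,2]+.0196)<.004)&(abs(q[:,0])<.03)&(abs(q[:,1])<.024); print(m.sum(),q[m].min(0),q[m].max(0),q[m].mean(0))
d=(P.reshape(-1,3)-o)@R; m=(abs(d[:,0]-.02)<.06)&(abs(d[:,1]+.02)<.02)&(abs(d[:,2])<.01);print('board z',np.median(d[m,2]), np.polyfit(d[m,0],d[m,2],1))
```

```text
usp [-0.27563356 -0.66104418]
spig [ -0.79291577 -12.42031851]
pinR [ 0.38826629 -0.88228261]
colR [-0.45013079 -0.48282892]
ring x [242.         224.93478261] [307.76923077 224.93478261] pred [[275.17904605 225.32554424]] (274.88461538461536, 224.93478260869566)
bore tool mm [ -0.78151606   1.22338517 -19.6       ]
[[276.82307238 280.92795375]]
4015 [-0.00961591 -0.02397476 -0.02358147] [ 0.02120451  0.02398543 -0.01562357] [ 0.00557304  0.00105865 -0.01909283]
board z 0.0003543806599977904 [-0.00056899  0.00036097]
```

```bash
python3 d1.py carrier1.npy -30.3 -50.9 28
```

```text
t 8.05 pos [0.5986 0.1959 0.0912] open 0.494 q [ -6.5  44.3  87.1  33.1  64.9 -39.5]
slide mm [ 1.8 -2.5 26.4] rotvec [ 0.0076  0.0031 -0.0043]
```

{"api": "carry_out", "payload": {"grip": [-1,-1,-1,-1,-1], "slide": [[2,-2.5,8],[0,0,10],[0,0,6],[0,0,0],[0,0,0]], "twist": [[0.008,0.003,-0.004],[0,0,0],[0,0,0],[0,0,0],[0,0,0]]}}

```text
time_s: 8.55
position: [0.5923, 0.2103, 0.0702]
tcp_rot: [[-0.215, 0.967, -0.135], [0.82, 0.254, 0.512], [0.53, -0.001, -0.848]]
force: [0.5, -0.5, -0.8]
opening: 0.488
```

```bash
python3 d1.py carrier1.npy -30.3 -50.9 25; python3 -c "
from h import *
c=cap('wrist','w5')
im=cv2.imread('pics/w5.png')
cv2.imwrite('pics/w5z.png',cv2.resize(im[60:320,120:420],None,fx=2.6,fy=2.3,interpolation=cv2.INTER_CUBIC))
"
```

```text
t 8.55 pos [0.5923 0.2103 0.0702] open 0.488 q [ -5.2  46.   87.9  34.   62.8 -40.3]
slide mm [-0.4  0.2  3.4] rotvec [-0.0008  0.     -0.0001]
```

View pics/w5z.png

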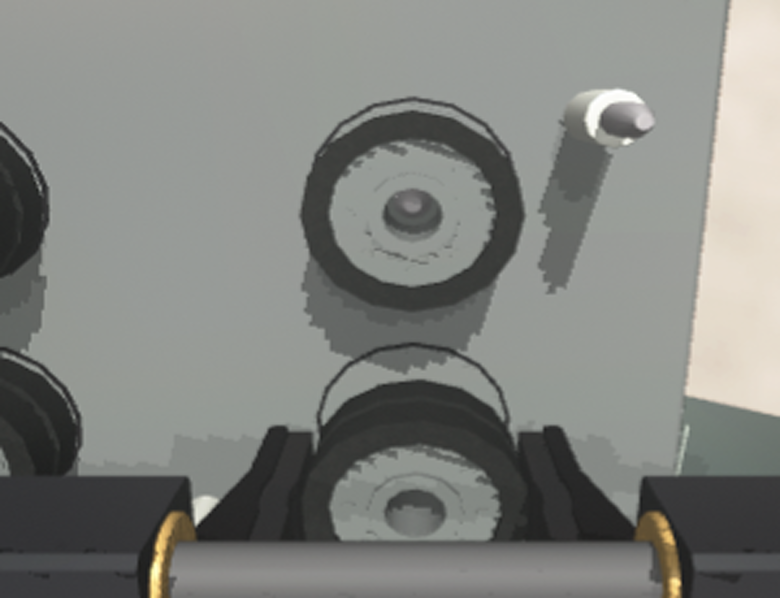

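{"api": "carry_out", "payload": {"grip": [-1,-1,-1,-1,-1], "slide": [[0,0,4],[0,0,4],[0,0,4],[0,0,0],[0,0,0]], "twist": [[0,0,0],[0,0,0],[0,0,0],[0,0,0],[0,0,0]]}}

```text
time_s: 9.1
position: [0.5908, 0.2168, 0.0594]
tcp_rot: [[-0.215, 0.967, -0.135], [0.82, 0.254, 0.512], [0.53, -0.0, -0.848]]
force: [-0.6, 0.4, -0.6]
opening: 0.489
```

```bash
python3 d1.py carrier1.npy -30.3 -50.9 4.5; python3 -c "
from h import *
s=bot.read_state();print(np.array(s['tcp_rot']).T@s['force'],s['moment'])
c=cap('wrist','w6')
im=cv2.imread('pics/w6.png')
cv2.imwrite('pics/w6z.png',cv2.resize(im[60:320,120:420],None,fx=2.6,fy=2.3,interpolation=cv2.INTER_CUBIC))
"
```

```text
t 9.1 pos [0.5908 0.2168 0.0594] open 0.489 q [ -4.6  46.9  88.2  34.6  61.6 -40.7]
slide mm [-0.3 -0.1 11.2] rotvec [-0.0001  0.0002 -0.    ]
[ 0.13799962 -0.51323301  0.77753711] [-0.31739638 -0.1768113   0.05852615]
```

View pics/w6z.png

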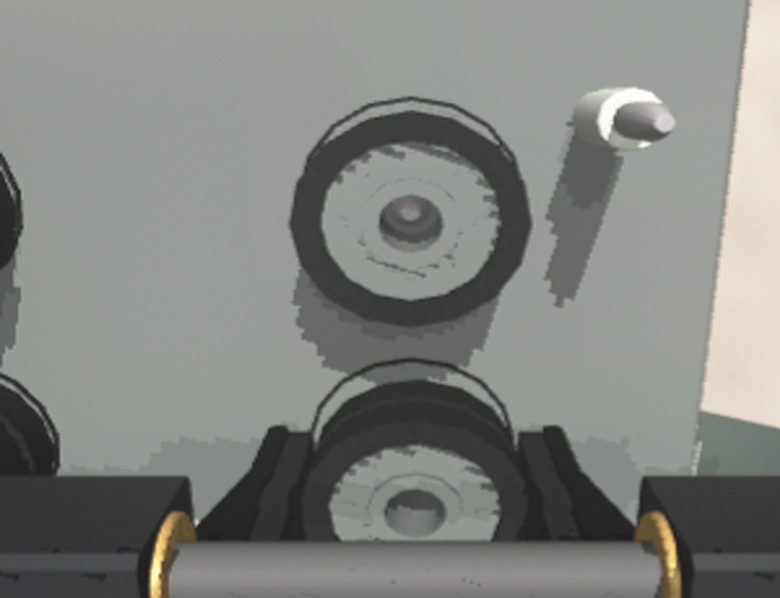

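{"api": "carry_out", "payload": {"grip": [-1,-1,-1,-1,-1], "slide": [[0,0,3],[0,0,3],[0,0,3],[0,0,0],[0,0,0]], "twist": [[0,0,0],[0,0,0],[0,0,0],[0,0,0],[0,0,0]]}}

```text
time_s: 9.65
position: [0.5897, 0.2217, 0.0513]
tcp_rot: [[-0.215, 0.967, -0.134], [0.82, 0.254, 0.512], [0.53, 0.0, -0.848]]
force: [-0.5, -0.2, -1.4]
opening: 0.491
```

```bash
python3 d1.py carrier1.npy -30.3 -50.9 4.5
```

```text
t 9.65 pos [0.5897 0.2217 0.0513] open 0.491 q [ -4.2  47.5  88.4  35.1  60.6 -41. ]
slide mm [-0.3 -0.2  1.7] rotvec [0.0003 0.0004 0.0001]
```

{"api": "carry_out", "payload": {"grip": [-1,-1,-1,-1], "slide": [[0,0,1.5],[0,0,1],[0,0,0],[0,0,0]], "twist": [[0,0,0],[0,0,0],[0,0,0],[0,0,0]]}}

```text
time_s: 10.05
position: [0.5898, 0.2227, 0.0497]
tcp_rot: [[-0.216, 0.967, -0.133], [0.821, 0.254, 0.512], [0.529, 0.001, -0.848]]
force: [0.0, 0.1, -0.2]
opening: 0.49
```

```bash
python3 d1.py carrier1.npy -30.3 -50.9 4.5
```

```text
t 10.05 pos [0.5898 0.2227 0.0497] open 0.49 q [ -4.1  47.7  88.4  35.2  60.4 -41.1]
slide mm [-0.2 -0.5 -0.1] rotvec [0.0011 0.0007 0.0005]
```

{"api": "carry_out", "payload": {"grip": [-1,-1,-1], "slide": [[0,0,1],[0,0,0],[0,0,0]], "twist": [[0,0,0],[0,0,0],[0,0,0]]}}

```text
time_s: 10.35
position: [0.5901, 0.2227, 0.0497]
tcp_rot: [[-0.216, 0.967, -0.132], [0.821, 0.254, 0.512], [0.529, 0.002, -0.849]]
force: [0.2, 0.6, -0.9]
opening: 0.489
```

{"api": "carry_out", "payload": {"grip": [-1,-1,-1], "slide": [[0,0,1],[0,0,0],[0,0,0]], "twist": [[0,0,0],[0,0,0],[0,0,0]]}}

```text
time_s: 10.65
position: [0.5903, 0.2227, 0.0496]
tcp_rot: [[-0.217, 0.967, -0.132], [0.82, 0.254, 0.512], [0.529, 0.003, -0.849]]
force: [-0.1, -0.7, 0.8]
opening: 0.488
```

```bash
python3 d1.py carrier1.npy -30.3 -50.9 4.5
```

```text
t 10.65 pos [0.5903 0.2227 0.0496] open 0.488 q [ -4.1  47.7  88.4  35.2  60.4 -41.1]
slide mm [-0.  -1.  -0.2] rotvec [0.0022 0.0012 0.0017]
```

{"api": "carry_out", "payload": {"grip": [-1,-1], "slide": [[0,-0.8,2.5],[0,0,0]], "twist": [[0.002,0,0],[0,0,0]]}}

```text
time_s: 10.85
position: [0.5907, 0.2225, 0.05]
tcp_rot: [[-0.219, 0.967, -0.132], [0.82, 0.255, 0.512], [0.528, 0.004, -0.849]]
force: [-0.6, 0.1, -1.2]
opening: 0.493
```

```bash
python3 d1.py carrier1.npy -30.3 -50.9 4.5;python3 -c "
from h import *
s=bot.read_state();print(np.array(s['tcp_rot']).T@s['force'],s['moment'])"
```

```text
t 10.85 pos [0.5907 0.2225 0.05  ] open 0.493 q [ -4.1  47.7  88.3  35.2  60.4 -41.2]
slide mm [ 0.  -1.3  0.3] rotvec [0.0022 0.0017 0.0034]
[-0.41839171 -0.52651336  1.09291572] [-0.34018766 -0.12289807  0.03670607]
```

```bash
python3 -c "
from h import *
c=cap('wrist','w7');cap('side','side2')
im=cv2.imread('pics/w7.png')
cv2.imwrite('pics/w7z.png',cv2.resize(im[60:320,120:420],None,fx=2.6,fy=2.3,interpolation=cv2.INTER_CUBIC))
im=cv2.imread('pics/side2.png')
cv2.imwrite('pics/side2z.png',cv2.resize(im[160:340,120:280],None,fx=3.3,fy=3.3,interpolation=cv2.INTER_CUBIC))
s=bot.read_state();print(s['position'],s['qvel'])
"
```

```text
[0.59053588 0.22277595 0.04951272] [ 4.70559622e-02  1.00295212e-01 -5.46030335e-03  1.83931359e-02
  1.19108940e-01  1.88561003e-05]
```

View pics/w7z.png

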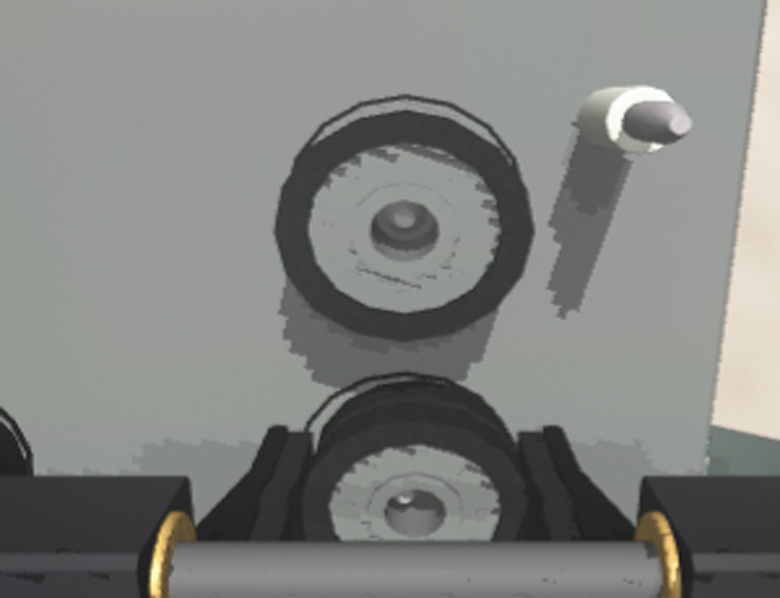

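View pics/side2z.png

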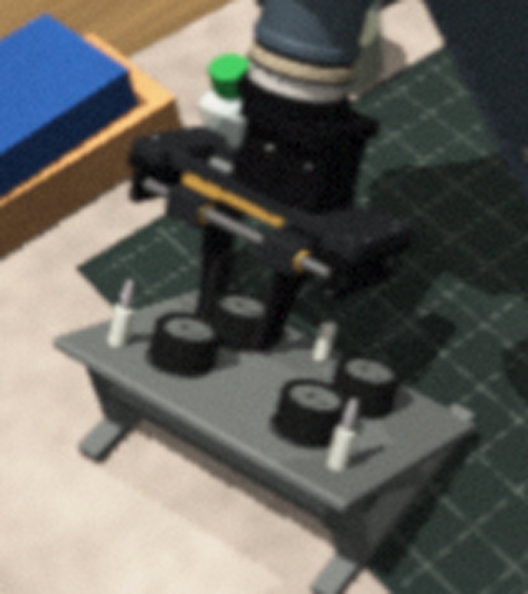

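{"api": "carry_out", "payload": {"grip": [-1,-1], "slide": [[1,-2,0],[0.5,-1,3]], "twist": [[0.002,0.002,0.003],[0,0,0]]}}

```text
time_s: 11.15
position: [0.5891, 0.2232, 0.0497]
tcp_rot: [[-0.217, 0.967, -0.131], [0.821, 0.254, 0.512], [0.529, 0.004, -0.849]]
force: [-1.5, -19.6, 28.8]
opening: 0.491
```

```bash
python3 d1.py carrier1.npy -30.3 -50.9 4.5;python3 -c "
from h import *
s=bot.read_state();print(np.array(s['tcp_rot']).T@s['force'],s['moment'])
c=cap('wrist','w8')
im=cv2.imread('pics/w8.png')
cv2.imwrite('pics/w8z.png',cv2.resize(im[60:320,120:420],None,fx=2.6,fy=2.3,interpolation=cv2.INTER_CUBIC))
"
```

```text
t 11.15 pos [0.5891 0.2232 0.0497] open 0.491 q [ -4.   47.6  88.6  35.3  60.2 -41.2]
slide mm [-0.7  0.  -0.5] rotvec [0.0034 0.0016 0.002 ]
[ -0.49745956  -6.30585171 -34.2948829 ] [-0.71551615  1.05406271  0.68479568]
```

View pics/w8z.png

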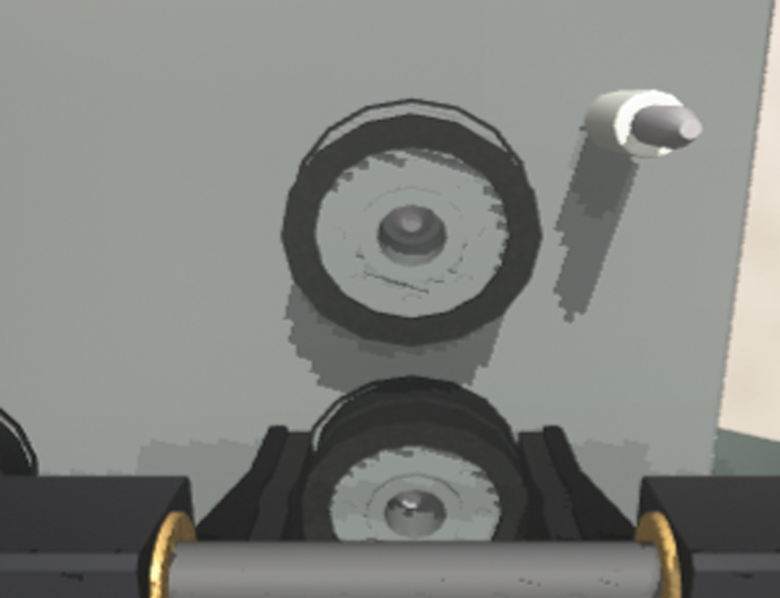

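{"api": "carry_out", "payload": {"grip": [-1,0.3,0.3,0.3,0.3,0.3], "slide": [[0,0,0],[0,0,0],[0,0,0],[0,0,0],[0,0,0],[0,0,0]], "twist": [[0,0,0],[0,0,0],[0,0,0],[0,0,0],[0,0,0],[0,0,0]]}}

```text
time_s: 11.8
position: [0.587, 0.2245, 0.0485]
tcp_rot: [[-0.216, 0.967, -0.135], [0.82, 0.254, 0.513], [0.53, 0.0, -0.848]]
force: [0.2, 0.6, 0.3]
opening: 0.644
```

{"api": "carry_out", "payload": {"grip": [0.3,0.3,0.3,0.3,0.3,0.3,0.3], "slide": [[0,0,-5],[0,0,-10],[0,0,-20],[0,0,-40],[0,0,-40],[0,0,-40],[0,0,0]], "twist": [[0,0,0],[0,0,0],[0,0,0],[0,0,0],[0,0,0],[0,0,0],[0,0,0]]}}

```text
time_s: 12.5
position: [0.6086, 0.1409, 0.1863]
tcp_rot: [[-0.216, 0.967, -0.137], [0.821, 0.255, 0.511], [0.529, -0.002, -0.848]]
force: [0.2, 0.4, -0.7]
opening: 0.645
```

```bash
python3 d1.py carrier1.npy -30.3 -50.9 4.5;python3 -c "
from h import *
c=cap('wrist','w9')
"
```

```text
t 12.5 pos [0.6086 0.1409 0.1863] open 0.645 q [-11.2  37.6  82.4  29.2  77.2 -36.9]
slide mm [ -1.3   2.5 160.1] rotvec [-0.0026  0.0008  0.0002]
```

View pics/w9.png

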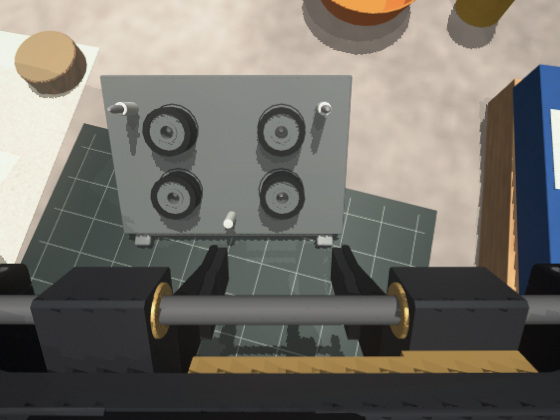

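Run:
```python
from fit import *
c=load('w9');im=cv2.cvtColor(c['color'],cv2.COLOR_RGB2BGR)
cv2.imwrite('pics/w9z.png',cv2.resize(im[65:255,95:360],None,fx=3,fy=3,interpolation=cv2.INTER_CUBIC))
p=np.load('carrier1.npy');R=carR(p[0]);o=np.array([p[1],p[2],.062])
d=(cloud(c).reshape(-1,3)-o)@R
for n,x,y in [('ul',31,52),('ur',31,-52),('ll',-31,52),('lr',-31,-52)]:
    m=(np.hypot(d[:,0]-x/1000,d[:,1]-y/1000)<.026)&(d[:,2]>.017)&(d[:,2]<.035);q=d[m]
    k=(np.hypot(*(q[:,:2]-np.median(q[:,:2],0)).T)<.018)&(np.hypot(*(q[:,:2]-np.median(q[:,:2],0)).T)>.009)
    A=np.c_[q[k][:,:2],np.ones(k.sum())];print(n,m.sum(),cv2.minEnclosingCircle((q[:,:2]*1000).astype(np.float32)),np.median(q[k][:,2]),np.linalg.lstsq(A,q[k][:,2],rcond=None)[0])
```

```text
ul 1860 ((29.396183013916016, 52.13584899902344), 22.209108352661133) 0.022757158058508954 [ 0.01743116 -0.01047624  0.02289084]
ur 1751 ((29.191591262817383, -52.10801696777344), 21.935312271118164) 0.022804266856438243 [0.00909866 0.00249072 0.02286025]
ll 1576 ((-32.55215072631836, 51.94021987915039), 22.066007614135742) 0.022692165449726943 [ 0.02317079 -0.01368903  0.02431939]
lr 1528 ((-32.4791145324707, -52.98688888549805), 21.99942970275879) 0.022794482019857232 [0.02116505 0.00220999 0.02377805]
```

View pics/w9z.png

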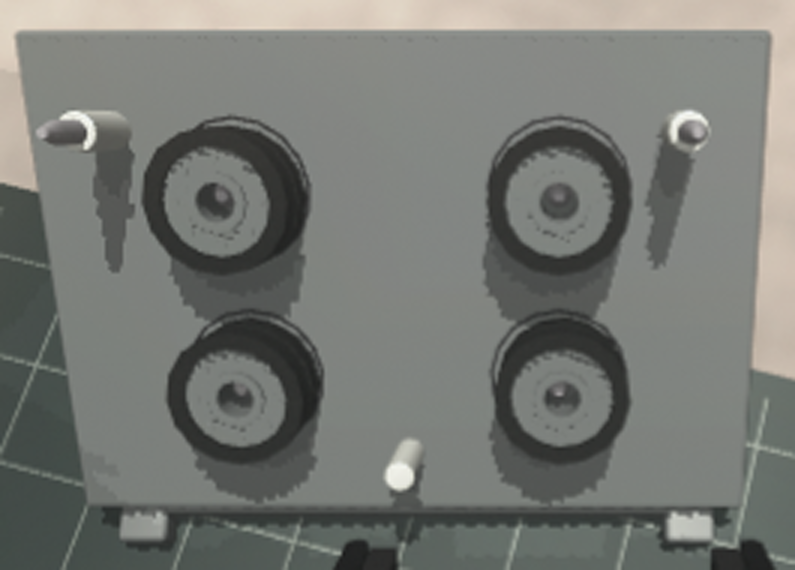

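Run:
```python
from fit import *
c=load('w9')
f={'c1':(17,31),'c2':(771,31),'c3':(742,507),'c4':(88,506),'pinL':(44,132),'pinR':(695,131),'colL':(78,131),'colR':(688,131),'post':(400,475)}
f={k:(95+(a+.5)/3-.5,65+(b+.5)/3-.5) for k,(a,b) in f.items()}
x,R,o=fit(c,f,np.load('carrier1.npy'))
print(o,np.degrees(x[0])); np.save('carrier2.npy',x)
```

```text
3dof [1.8271 0.5327 0.2367] {'c1': [-1.9, -0.8], 'c2': [0.6, -1.0], 'c3': [0.2, 0.4], 'c4': [-1.0, 0.5], 'pinL': [0.1, -0.0], 'pinR': [1.1, 0.2], 'colL': [-0.6, -0.1], 'colR': [0.4, -0.2], 'post': [-0.1, 0.2]}
6dof rot(car axes) [-0.0083  0.0045  0.0007] shift car mm [-0.28  0.24 -1.6 ] 0.92
[0.53231234 0.23727315 0.06049359] 104.68461977457243
```

```bash
cat > d2.py <<'E'
from h import *
import sys
x,y,z,yaw=map(float,sys.argv[1:5]);a=np.radians(yaw)
Rt=np.array([[np.cos(a),np.sin(a),0],[np.sin(a),-np.cos(a),0],[0,0,-1]])
delta(Rt,[x,y,z])
E
python3 d2.py 0.493 -0.127 0.22 63.6
```

```text
t 12.55 pos [0.6066 0.142  0.1842] open 0.644 q [-11.1  37.7  82.6  29.2  77.1 -36.9]
slide mm [-177.3 -178.9 -151.9] rotvec [-0.2072 -0.5327  0.699 ]
```

{"api": "carry_out", "payload": {"grip": [0.3,0.3,0.3,0.3,0.3,0.3,0.3,0.3,0.3,0.3,0.3], "slide": [[-20,-20,-17],[-25,-25,-22],[-25,-25,-22],[-25,-20,-15],[-25,-20,-10],[-25,-20,-8],[-25,-20,-5],[0,0,0],[0,0,0],[0,0,0],[0,0,0]], "twist": [[0,0,0],[0,0,0],[-0.026,-0.067,0.088],[-0.026,-0.067,0.088],[-0.026,-0.067,0.088],[-0.026,-0.067,0.088],[-0.026,-0.067,0.088],[-0.026,-0.067,0.088],[-0.026,-0.067,0.088],[-0.026,-0.067,0.088],[0,0,0]]}}

```text
time_s: 13.65
position: [0.4705, -0.0762, 0.1928]
tcp_rot: [[0.471, 0.882, -0.025], [0.882, -0.472, -0.016], [-0.026, -0.014, -1.0]]
force: [0.3, 0.9, -1.0]
opening: 0.647
```

```bash
python3 d2.py 0.493 -0.127 0.22 63.6
```

```text
t 13.65 pos [ 0.4705 -0.0762  0.1928] open 0.647 q [-21.8  21.9 103.9  -1.7  55.2   7.4]
slide mm [-34.9  43.4 -26.9] rotvec [-0.0143  0.0258 -0.0301]
```

{"api": "carry_out", "payload": {"grip": [0.3,0.3,0.3,0.3], "slide": [[-20,22,-10],[-16,20,-5],[0,0,0],[0,0,0]], "twist": [[-0.014,0.026,-0.03],[0,0,0],[0,0,0],[0,0,0]]}}

```text
time_s: 14.05
position: [0.4892, -0.1248, 0.2052]
tcp_rot: [[0.431, 0.902, -0.007], [0.902, -0.431, 0.01], [0.007, -0.011, -1.0]]
force: [-0.2, -0.6, -0.6]
opening: 0.65
```

```bash
python3 d2.py 0.493 -0.127 0.2 63.6; python3 -c "
from h import *
c=cap('wrist','w10')
"
```

```text
t 14.05 pos [ 0.4892 -0.1248  0.2052] open 0.65 q [-27.2  22.6  99.8   0.4  58.2  -1.9]
slide mm [-0.3  4.4  5.2] rotvec [-0.0108 -0.0064  0.0148]
```

View pics/w10.png

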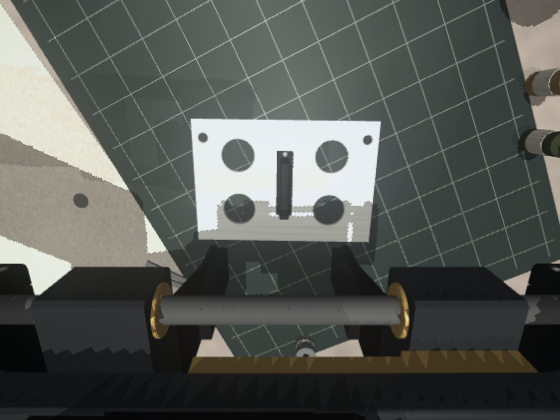

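Run:
```python
from h import *
from scipy.optimize import least_squares
c=load('w10');im=cv2.cvtColor(c['color'],cv2.COLOR_RGB2BGR)
cv2.imwrite('pics/w10z.png',cv2.resize(im[110:250,180:390],None,fx=3.8,fy=3.8,interpolation=cv2.INTER_CUBIC))
P=cloud(c)
print('plate z',np.nanmedian(P[185:195,250:270,2]),'fin top',np.nanmedian(P[155:200,280:289,2]))
g=cv2.cvtColor(im,cv2.COLOR_BGR2GRAY)
uv=[]
for (u,v) in [(203,138),(368,140)]:
    w=(130-np.minimum(g[v-8:v+9,u-8:u+9],130).astype(float)); m=w>30
    # keep central blob
    n,l=cv2.connectedComponents(m.astype(np.uint8)); k=l[8,8]; yy,xx=np.nonzero(l==k); ww=w[yy,xx]
    uv.append((u-8+(xx*ww).sum()/ww.sum(), v-8+(yy*ww).sum()/ww.sum())); print(k,len(yy))
print(uv)
h=onplane(c,uv,.003);print(h,np.linalg.norm(h[0]-h[1]))
d=(h[0]-h[1]);yaw=np.arctan2(d[1],d[0])-np.pi/2;x=np.array([np.cos(yaw),np.sin(yaw)])
print('yaw',np.degrees(yaw),'center',h.mean(0)[:2]-.05*x)
m=(P[...,2]>.038)&(P[...,2]<.052);m[:140]=0;m[230:]=0;m[:,:265]=0;m[:,305:]=0
q=P[m];print('fin',m.sum(),q.mean(0));r=cv2.minAreaRect((q[:,:2]*1000).astype(np.float32));print(r)
cc=onplane(c,[(191,119),(380,122),(372,242),(197,240)],.004);print(cc.mean(0))
```

```text
plate z 0.0040733314496846085 fin top 0.04389549861253017
1 41
1 45
[(np.float64(202.1642310368824), np.float64(137.13430758524703)), (np.float64(367.113710554951), np.float64(139.41621327529924))]
[[ 0.43392837 -0.04282412  0.003     ]
 [ 0.59574326 -0.12288383  0.003     ]] 0.1805370200415257
yaw 63.67558649618997 center [ 0.49266316 -0.12766885]
fin 552 [ 0.49372135 -0.12658197  0.04397233]
((493.2791748046875, -127.9527816772461), (59.69599151611328, 9.308714866638184), 64.45065307617188)
[ 0.49326266 -0.12922019  0.004     ]
```

View pics/w10z.png

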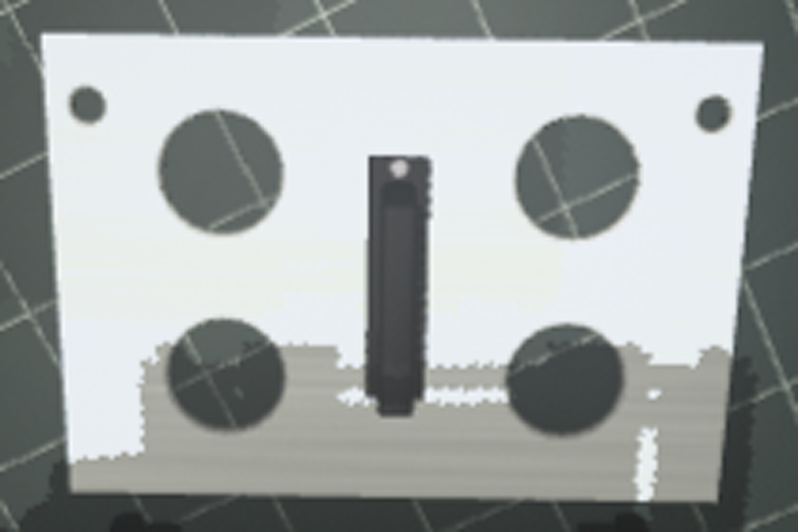

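```bash
python3 d2.py 0.4928 -0.1278 0.06 63.7
```

```text
t 14.1 pos [ 0.4894 -0.1249  0.2053] open 0.652 q [-27.2  22.6  99.8   0.4  58.2  -1.9]
slide mm [ -2.    5.8 145.2] rotvec [-0.0101 -0.006   0.013 ]
```

{"api": "carry_out", "payload": {"grip": [0.3,0.3,0.3,0.3,0.3,0.3,0.3], "slide": [[-2,6,20],[0,0,40],[0,0,40],[0,0,30],[0,0,10],[0,0,0],[0,0,0]], "twist": [[-0.01,-0.006,0.013],[0,0,0],[0,0,0],[0,0,0],[0,0,0],[0,0,0],[0,0,0]]}}

```text
time_s: 14.8
position: [0.4921, -0.1241, 0.0613]
tcp_rot: [[0.436, 0.9, -0.001], [0.9, -0.436, 0.004], [0.003, -0.003, -1.0]]
force: [0.3, -0.2, -0.0]
opening: 0.644
```

```bash
python3 d2.py 0.4928 -0.1278 0.009 63.7
```

```text
t 14.8 pos [ 0.4921 -0.1241  0.0613] open 0.644 q [-26.9  36.4 106.2   0.3  37.5  -1.3]
slide mm [-3.2  2.4 52.3] rotvec [-0.0029 -0.003   0.0079]
```

{"api": "carry_out", "payload": {"grip": [0.3,0.3,0.3,0.3,0.3,0.3], "slide": [[-3,2.4,0],[0,0,15],[0,0,18],[0,0,14],[0,0,4],[0,0,0]], "twist": [[-0.003,-0.003,0.008],[0,0,0],[0,0,0],[0,0,0],[0,0,0],[0,0,0]]}}

```text
time_s: 15.4
position: [0.5007, -0.1321, 0.0179]
tcp_rot: [[0.444, 0.896, 0.019], [0.896, -0.443, -0.01], [-0.001, 0.021, -1.0]]
force: [-0.8, -0.2, 0.5]
opening: 0.65
```

```bash
python3 d2.py 0.4928 -0.1278 0.009 63.7;  python3 -c "
from h import *
c=cap('wrist','w11')
"
```

```text
t 15.4 pos [ 0.5007 -0.1321  0.0179] open 0.65 q [-2.710e+01  4.130e+01  1.066e+02 -1.000e-01  3.080e+01 -8.000e-01]
slide mm [ 0.4 -9.2  8.7] rotvec [ 0.0215  0.0008 -0.0006]
```

View pics/w11.png

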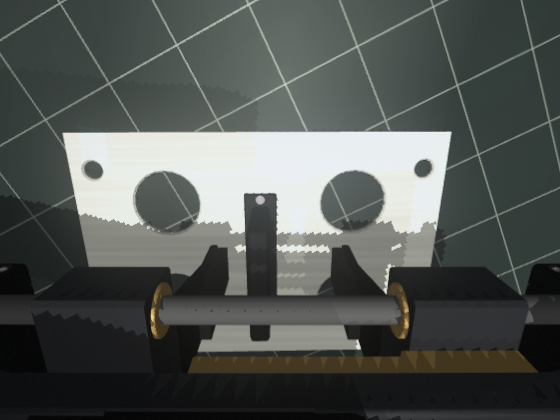

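{"api": "carry_out", "payload": {"grip": [0.3,0.3,0.3,0.3], "slide": [[0,-5,0],[0,-4,4],[0,0,4],[0,0,0]], "twist": [[0.021,0,0],[0,0,0],[0,0,0],[0,0,0]]}}

```text
time_s: 15.85
position: [0.4937, -0.1287, 0.0122]
tcp_rot: [[0.444, 0.896, 0.003], [0.896, -0.444, -0.003], [-0.001, 0.004, -1.0]]
force: [0.5, 0.3, -0.1]
opening: 0.654
```

```bash
python3 d2.py 0.4928 -0.1278 0.009 63.7;  python3 -c "
from h import *
c=cap('wrist','w12')
P=cloud(c);s=bot.read_state();T=np.array(s['tcp_rot']);q=(P.reshape(-1,3)-s['position'])@T
m=(abs(q[:,0])<.04)&(abs(q[:,1])<.016)&(P.reshape(-1,3)[:,2]>.038)&(P.reshape(-1,3)[:,2]<.05)
print(m.sum(),q[m].min(0),q[m].max(0),cv2.minAreaRect((q[m][:,:2]*1000).astype(np.float32)))
"
```

```text
t 15.85 pos [ 0.4937 -0.1287  0.0122] open 0.654 q [-2.710e+01  4.190e+01  1.071e+02 -1.000e-01  3.080e+01 -7.000e-01]
slide mm [ 0.4 -1.2  3.2] rotvec [ 0.0043  0.0009 -0.0005]
1902 [-0.02955685 -0.0060321  -0.03355974] [ 0.03042442  0.00401212 -0.02581033] ((0.42557716369628906, -1.0794706344604492), (60.01280975341797, 10.031190872192383), 0.4691181778907776)
```

View pics/w12.png

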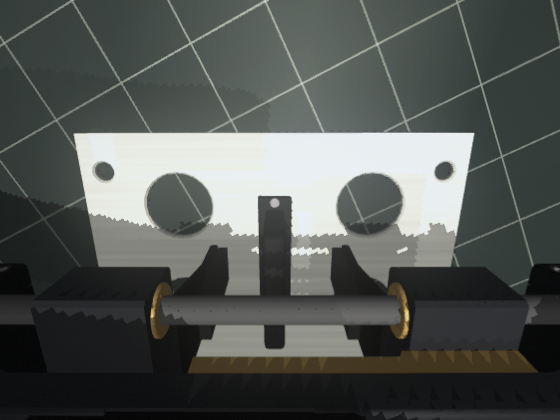

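{"api": "carry_out", "payload": {"grip": [0.3,0.3,-1,-1,-1,-1,-1,-1,-1,-1], "slide": [[0.4,-1.3,3],[0,0,0],[0,0,0],[0,0,0],[0,0,0],[0,0,0],[0,0,0],[0,0,0],[0,0,0],[0,0,0]], "twist": [[0.004,0,0],[0,0,0],[0,0,0],[0,0,0],[0,0,0],[0,0,0],[0,0,0],[0,0,0],[0,0,0],[0,0,0]]}}

```text
time_s: 16.9
position: [0.4924, -0.1274, 0.0089]
tcp_rot: [[0.443, 0.896, -0.001], [0.896, -0.443, -0.0], [-0.001, -0.001, -1.0]]
force: [-0.4, -0.1, -0.8]
opening: 0.114
```

```bash
python3 d2.py 0.4928 -0.1278 0.009 63.7;  python3 -c "
from h import *
c=cap('wrist','w13')
"
```

```text
t 16.9 pos [ 0.4924 -0.1274  0.0089] open 0.114 q [-2.710e+01  4.220e+01  1.071e+02 -1.000e-01  3.070e+01 -7.000e-01]
slide mm [-0.1  0.5 -0.1] rotvec [-0.001   0.0009 -0.0004]
```

View pics/w13.png

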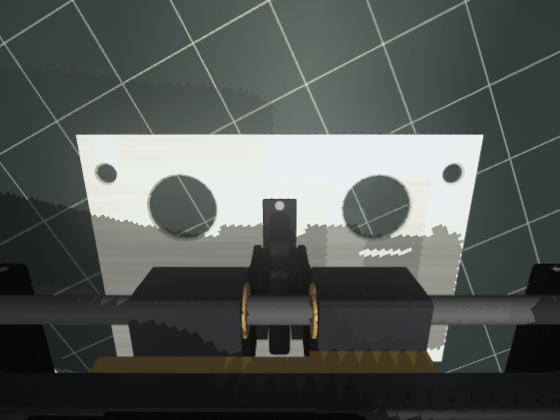

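{"api": "carry_out", "payload": {"grip": [-1,-1,-1,-1,-1,-1,-1,-1], "slide": [[0,0,-8],[0,0,-20],[0,0,-35],[0,0,-40],[0,0,-40],[0,0,-35],[0,0,-20],[0,0,0]], "twist": [[0,0,0],[0,0,0],[0,0,0],[0,0,0],[0,0,0],[0,0,0],[0,0,0],[0,0,0]]}}

```text
time_s: 17.75
position: [0.4904, -0.1263, 0.2146]
tcp_rot: [[0.444, 0.896, -0.007], [0.896, -0.444, 0.003], [-0.001, -0.008, -1.0]]
force: [-0.2, 0.6, -2.3]
opening: 0.116
```

```bash
python3 d1.py carrier2.npy 0 0 150
cat > holes.py <<'E'
from h import *
def holes(c,s,verbose=True,zt=.0065):
    # mask hole centres in tool coords, predicted at tool (50,-90)/(50,+90)
    T=np.array(s['tcp_rot']);t=np.array(s['position']);g=cv2.cvtColor(c['color'],cv2.COLOR_RGB2GRAY)
    cp=T.T@(c['position']-t);out=[]
    for sg in (-1,1):
        u,v=np.round(project(c,t+T@np.array([.05,sg*.09,zt]))[0]).astype(int)
        w=g[v-13:v+14,u-13:u+14].astype(float);thr=(np.percentile(w,10)+np.percentile(w,80))/2
        n,l,st,ce=cv2.connectedComponentsWithStats((w<thr).astype(np.uint8))
        k=min(range(1,n),key=lambda i:np.hypot(*(ce[i]-13))+ (1e3 if st[i,4]<25 or st[i,4]>400 else 0))
        uv=ce[k]+[u-13,v-13]; r=rays(c,[uv])[0]@T; p=cp+r*((zt-cp[2])/r[2]); out.append(p); print('hole',uv.round(1),st[k,4],(p*1000).round(2))
    return np.array(out)
E
python3 - <<'E'
from holes import *
holes(load('w13'),dict(tcp_rot=[[0.443,0.896,-0.001],[0.896,-0.443,0],[-0.001,-0.001,-1.0]],position=[.4924,-.1274,.0089]))
s=bot.read_state();c=cap('wrist','w14');holes(c,s)
E
```

```text
t 17.75 pos [ 0.4904 -0.1263  0.2146] open 0.116 q [-27.1  21.9  99.1  -0.1  59.4  -0.7]
slide mm [284.2 -70.8  25.7] rotvec [ 0.1924  0.5321 -0.6991]
hole [106.3 173. ] 297 [ 49.56 -89.18   6.5 ]
hole [451.9 172.9] 277 [49.35 91.71  6.5 ]
hole [100.9 174.3] 137 [ 48.91 -92.17   6.5 ]
hole [451.9 173. ] 278 [49.41 91.78  6.5 ]
```

View pics/w14.png

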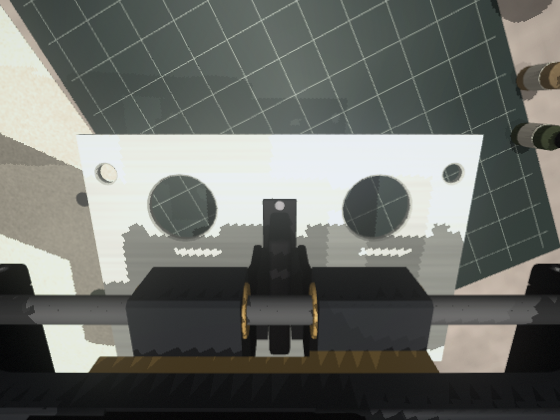

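{"api": "carry_out", "payload": {"grip": [-1,-1,-1,-1,-1,-1,-1,-1,-1], "slide": [[12,-4,-4],[22,-7,-6],[28,-9,-6],[28,-9,-6],[28,-9,-6],[28,-9,-6],[22,-6,-4],[10,-3,0],[0,0,0]], "twist": [[0,0,0],[0,0,0],[0,0,0],[0,0,0],[0,0,0],[0,0,0],[0,0,0],[0,0,0],[0,0,0]]}}

```text
time_s: 18.7
position: [0.5088, 0.0729, 0.2383]
tcp_rot: [[0.446, 0.894, -0.044], [0.895, -0.445, 0.015], [-0.006, -0.046, -0.999]]
force: [-0.2, 0.0, -2.5]
opening: 0.114
```

```bash
python3 d1.py carrier2.npy 0.5 1.3 130
```

```text
t 18.7 pos [0.5088 0.0729 0.2383] open 0.114 q [-4.7 21.6 95.1  0.7 66.  21.5]
slide mm [105.3  -4.5  65.4] rotvec [ 0.155   0.5233 -0.7119]
```

{"api": "carry_out", "payload": {"grip": [-1,-1,-1,-1,-1,-1,-1,-1,-1,-1,-1], "slide": [[0,0,0],[0,0,0],[0,0,0],[0,0,0],[0,0,0],[0,0,0],[0,0,0],[0,0,0],[0,0,0],[0,0,0],[0,0,0]], "twist": [[0.01,0.03,-0.04],[0.016,0.055,-0.075],[0.016,0.055,-0.075],[0.016,0.055,-0.075],[0.016,0.055,-0.075],[0.016,0.055,-0.075],[0.016,0.055,-0.075],[0.016,0.055,-0.075],[0.016,0.055,-0.075],[0.01,0.04,-0.06],[0,0,0]]}}

```text
time_s: 19.8
position: [0.5002, 0.0628, 0.2264]
tcp_rot: [[-0.214, 0.965, -0.15], [0.818, 0.261, 0.512], [0.534, -0.013, -0.846]]
force: [-0.3, -0.0, -2.7]
opening: 0.111
```

```bash
python3 d1.py carrier2.npy 0.5 1.3 120
```

```text
t 19.8 pos [0.5002 0.0628 0.2264] open 0.111 q [-21.3  28.   95.   25.5  79.2 -46. ]
slide mm [ 48.6  75.8 103.3] rotvec [-0.0149 -0.0044 -0.0007]
```

{"api": "carry_out", "payload": {"grip": [-1,-1,-1,-1,-1,-1,-1], "slide": [[10,15,15],[16,25,30],[16,25,30],[7,11,18],[0,0,8],[0,0,0],[0,0,0]], "twist": [[-0.015,-0.004,0],[0,0,0],[0,0,0],[0,0,0],[0,0,0],[0,0,0],[0,0,0]]}}

```text
time_s: 20.5
position: [0.5498, 0.1702, 0.1604]
tcp_rot: [[-0.199, 0.971, -0.132], [0.83, 0.239, 0.504], [0.521, -0.009, -0.854]]
force: [0.2, -0.4, -2.1]
opening: 0.109
```

```bash
python3 d1.py carrier2.npy 0.5 1.3 75;  python3 -c "
from h import *
c=cap('wrist','w15')
"
```

```text
t 20.5 pos [0.5498 0.1702 0.1604] open 0.109 q [ -9.3  35.5  92.5  30.7  68.9 -38.5]
slide mm [ 7.  -1.1 44.8] rotvec [ 0.0002  0.0106 -0.0179]
```

View pics/w15.png

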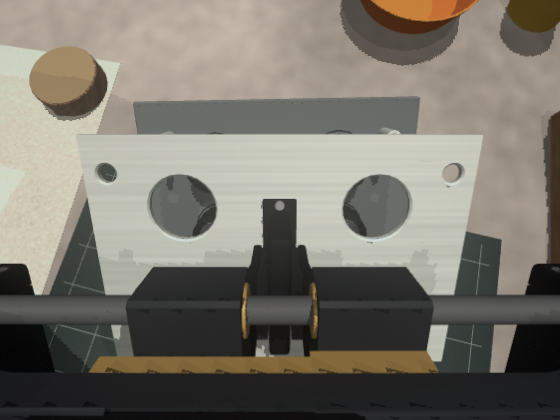

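{"api": "carry_out", "payload": {"grip": [-1,-1,-1,-1,-1,-1], "slide": [[7,-1,10],[0,0,15],[0,0,15],[0,0,8],[0,0,0],[0,0,0]], "twist": [[0,0.01,-0.018],[0,0,0],[0,0,0],[0,0,0],[0,0,0],[0,0,0]]}}

```text
time_s: 21.15
position: [0.5417, 0.1983, 0.1248]
tcp_rot: [[-0.215, 0.968, -0.127], [0.821, 0.25, 0.514], [0.529, 0.007, -0.849]]
force: [-0.3, 0.3, -1.2]
opening: 0.111
```

```bash
python3 d1.py carrier2.npy 0.5 1.3 62
```

```text
t 21.15 pos [0.5417 0.1983 0.1248] open 0.111 q [ -6.9  38.3  95.   33.5  63.5 -41.2]
slide mm [ 0.7 -0.4 12.2] rotvec [0.0078 0.0012 0.0001]
```

{"api": "carry_out", "payload": {"grip": [-1,-1,-1,-1,-1], "slide": [[1,-1,4],[0,0,6],[0,0,4],[0,0,0],[0,0,0]], "twist": [[0.008,0.001,0],[0,0,0],[0,0,0],[0,0,0],[0,0,0]]}}

```text
time_s: 21.65
position: [0.5399, 0.2059, 0.1138]
tcp_rot: [[-0.216, 0.967, -0.132], [0.821, 0.253, 0.512], [0.529, 0.003, -0.849]]
force: [0.2, 0.0, -2.8]
opening: 0.109
```

```bash
python3 d1.py carrier2.npy 0.5 1.3 58;  python3 -c "
from h import *
c=cap('wrist','w16')
cap('scene','scene2');cap('side','side3')
im=cv2.imread('pics/w16.png')
a=cv2.resize(im[130:220,70:170],None,fx=4,fy=4,interpolation=cv2.INTER_CUBIC);b=cv2.resize(im[130:220,400:500],None,fx=4,fy=4,interpolation=cv2.INTER_CUBIC)
cv2.imwrite('pics/w16z.png',np.hstack([a,b]))
im=cv2.imread('pics/side3.png');cv2.imwrite('pics/side3z.png',cv2.resize(im[160:340,120:280],None,fx=3.3,fy=3.3,interpolation=cv2.INTER_CUBIC))
"
```

```text
t 21.65 pos [0.5399 0.2059 0.1138] open 0.109 q [ -6.1  39.3  95.2  34.   62.4 -41.4]
slide mm [-0.1 -0.5  2.7] rotvec [0.0024 0.0012 0.001 ]
```

View pics/w16z.png

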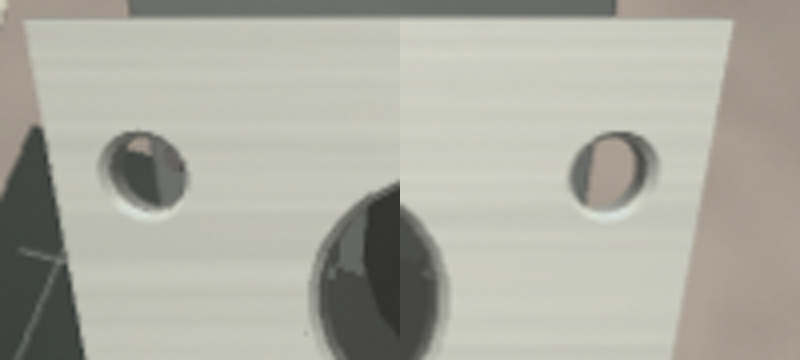

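View pics/side3z.png

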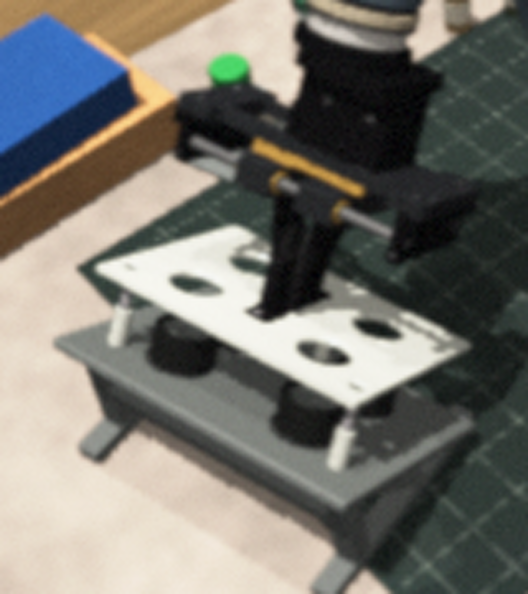

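{"api": "carry_out", "payload": {"grip": [-1,-1,-1,-1,-1], "slide": [[0,-0.8,3],[0,0,4],[0,0,4],[0,0,0],[0,0,0]], "twist": [[0.003,0.001,0.001],[0,0,0],[0,0,0],[0,0,0],[0,0,0]]}}

```text
time_s: 22.3
position: [0.5376, 0.2117, 0.1039]
tcp_rot: [[-0.215, 0.967, -0.135], [0.821, 0.254, 0.512], [0.53, -0.0, -0.848]]
force: [-0.2, 0.1, -2.2]
opening: 0.111
```

```bash
cat > look.py <<'E'
from h import *
import sys
n=sys.argv[1]
s=bot.read_state();print('F tool',(np.array(s['tcp_rot']).T@s['force']).round(1))
c=cap('wrist',n)
im=cv2.imread(f'pics/{n}.png')
a=cv2.resize(im[130:220,70:170],None,fx=4,fy=4,interpolation=cv2.INTER_CUBIC);b=cv2.resize(im[130:220,400:500],None,fx=4,fy=4,interpolation=cv2.INTER_CUBIC)
cv2.imwrite(f'pics/{n}z.png',np.hstack([a,b]))
E
python3 d1.py carrier2.npy 0.5 1.3 35;python3 look.py w17
```

```text
t 22.3 pos [0.5376 0.2117 0.1039] open 0.111 q [ -5.6  40.2  95.6  34.5  61.3 -41.8]
slide mm [-0.   0.3 14. ] rotvec [-0.0003  0.0003 -0.0002]
F tool [-1.  -0.2  2. ]
```

View pics/w17z.png

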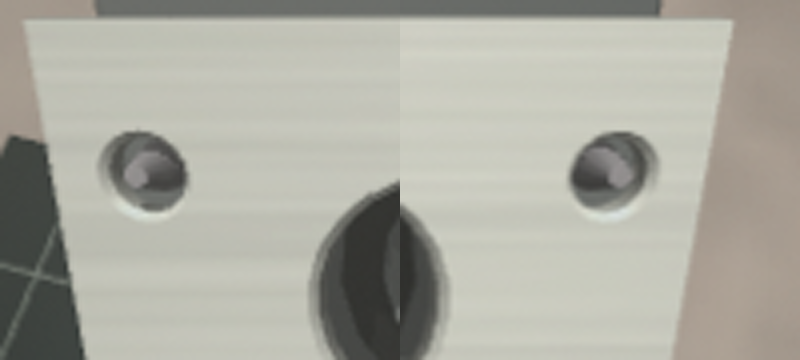

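{"api": "carry_out", "payload": {"grip": [-1,-1,-1,-1,-1], "slide": [[0,0.3,3],[0,0,4],[0,0,3],[0,0,0],[0,0,0]], "twist": [[0,0,0],[0,0,0],[0,0,0],[0,0,0],[0,0,0]]}}

```text
time_s: 22.85
position: [0.5365, 0.2173, 0.0946]
tcp_rot: [[-0.215, 0.967, -0.135], [0.821, 0.254, 0.512], [0.53, -0.0, -0.848]]
force: [-0.3, 0.2, -2.1]
opening: 0.11
```

```bash
python3 d1.py carrier2.npy 0.5 1.3 35;python3 look.py w18
```

```text
t 22.85 pos [0.5365 0.2173 0.0946] open 0.11 q [ -5.   41.   95.9  35.1  60.2 -42.1]
slide mm [-0.  -0.1  3.1] rotvec [-0.0003  0.0003 -0.0001]
F tool [-0.9 -0.2  1.9]
```

View pics/w18z.png

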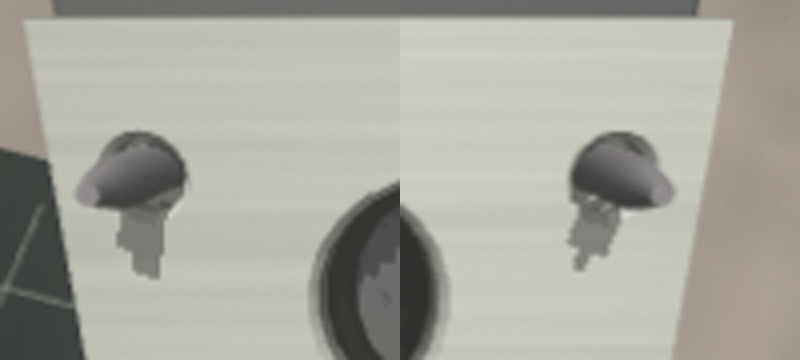

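Both pins are through the holes and there's no side force. I'll go down the last 3 mm and end on a pressing row, so the reading shows contact.

{"api": "carry_out", "payload": {"grip": [-1,-1], "slide": [[0,0,2],[0,0,1.5]], "twist": [[0,0,0],[0,0,0]]}}

```text
time_s: 23.1
position: [0.5363, 0.2191, 0.0918]
tcp_rot: [[-0.215, 0.967, -0.134], [0.821, 0.253, 0.512], [0.53, 0.0, -0.848]]
force: [-0.4, -5.2, 7.9]
opening: 0.112
```

{"api": "carry_out", "payload": {"grip": [-1,-1], "slide": [[0,0,1.5],[0,0,1.5]], "twist": [[0,0,0],[0,0,0]]}}

```text
time_s: 23.3
position: [0.5363, 0.219, 0.0918]
tcp_rot: [[-0.217, 0.967, -0.134], [0.82, 0.255, 0.512], [0.529, 0.001, -0.848]]
force: [-1.5, -6.9, 6.2]
opening: 0.113
```

```bash
python3 d1.py carrier2.npy 0.5 1.3 35;python3 look.py w19
```

```text
t 23.3 pos [0.5363 0.219  0.0918] open 0.113 q [ -4.8  41.3  96.   35.3  59.8 -42.4]
slide mm [ 0.  -0.3 -0.2] rotvec [0.0003 0.0007 0.0022]
F tool [-2.1 -3.2 -8.6]
```

View pics/w19z.png

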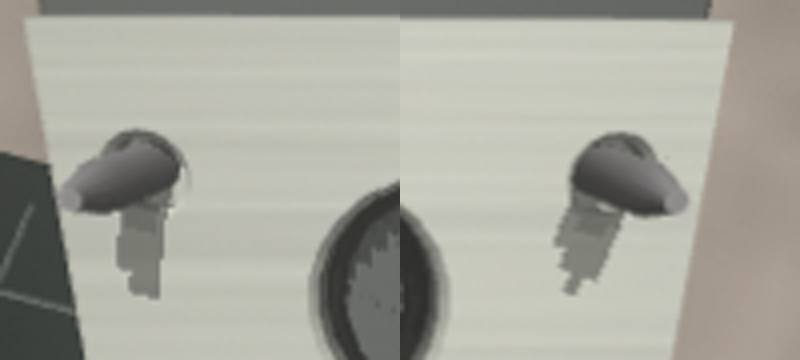

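{"api": "carry_out", "payload": {"grip": [-1,-0.8,-0.6,-0.4,-0.3,-0.3,-0.3], "slide": [[0,0,0],[0,0,0],[0,0,0],[0,0,0],[0,0,0],[0,0,0],[0,0,0]], "twist": [[0,0,0],[0,0,0],[0,0,0],[0,0,0],[0,0,0],[0,0,0],[0,0,0]]}}

```text
time_s: 24.05
position: [0.537, 0.2199, 0.0928]
tcp_rot: [[-0.217, 0.967, -0.132], [0.819, 0.254, 0.514], [0.531, 0.003, -0.847]]
force: [0.2, -0.1, 0.2]
opening: 0.339
```

```bash
python3 d1.py carrier2.npy 0.5 1.3 35;python3 look.py w20
```

```text
t 24.05 pos [0.537  0.2199 0.0928] open 0.339 q [ -4.8  41.2  95.9  35.4  59.8 -42.4]
slide mm [-1.1 -1.2  0.3] rotvec [ 0.0024 -0.0011  0.0022]
F tool [-0.   0.1 -0.2]
```

View pics/w20.png

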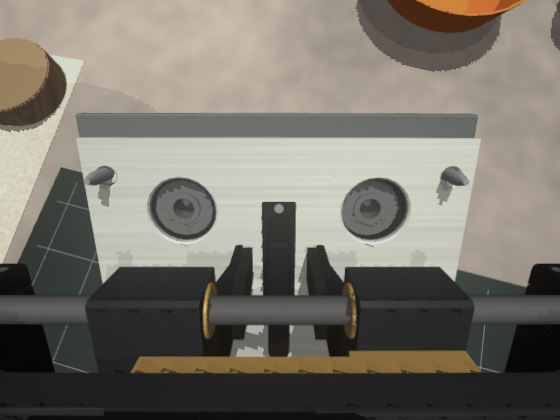

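The mask is released and resting on its own. I'll retract along the tool axis.

{"api": "carry_out", "payload": {"grip": [-0.3,-0.3,-0.3,-0.3,-0.3,-0.3,-0.3], "slide": [[0,0,-5],[0,0,-12],[0,0,-20],[0,0,-35],[0,0,-40],[0,0,-40],[0,0,0]], "twist": [[0,0,0],[0,0,0],[0,0,0],[0,0,0],[0,0,0],[0,0,0],[0,0,0]]}}

```text
time_s: 24.8
position: [0.558, 0.1369, 0.2292]
tcp_rot: [[-0.217, 0.967, -0.133], [0.82, 0.254, 0.512], [0.529, 0.002, -0.848]]
force: [1.4, 0.0, -0.5]
opening: 0.344
```

```bash
python3 d1.py carrier2.npy 0 0 35
python3 - <<'E'
from h import *
c=cap('wrist','w21');cap('scene','scene4');cap('side','side4')
p=np.load('carrier2.npy');R=carR(p[0]);o=np.array([p[1],p[2],.062])
P=cloud(c);d=(P.reshape(-1,3)-o)@R
m=(abs(d[:,0])<.075)&(abs(d[:,1])<.105)&(abs(d[:,2]-.03)<.006)&(np.abs(d[:,1])>.008);q=d[m]
A=np.c_[q[:,:2],np.ones(len(q))];k=np.linalg.lstsq(A,q[:,2],rcond=None)[0];r=q[:,2]-A@k;q=q[abs(r)<.002];A=np.c_[q[:,:2],np.ones(len(q))]
print('plate top plane (slopes, z)',np.linalg.lstsq(A,q[:,2],rcond=None)[0],len(q))
m=(abs(d[:,0])<.05)&(abs(d[:,1])<.02)&(abs(d[:,2]-.07)<.006);q=d[m];print('fin top',q.mean(0),cv2.minAreaRect((q[:,:2]*1000).astype(np.float32)))
a=cv2.imread('pics/side4.png');cv2.imwrite('pics/side4z.png',cv2.resize(a[160:340,120:280],None,fx=3.3,fy=3.3,interpolation=cv2.INTER_CUBIC))
E
```

```text
t 24.8 pos [0.558  0.1369 0.2292] open 0.344 q [-12.5  30.9  88.2  28.8  78.3 -37.6]
slide mm [ -1.2   0.6 161.4] rotvec [0.0011 0.0008 0.0017]
plate top plane (slopes, z) [ 0.00022804 -0.00149194  0.03050555] 19720
fin top [ 0.00054171 -0.0013403   0.0702619 ] ((-1.1539840698242188, -1.6096220016479492), (9.187800407409668, 59.39829635620117), 89.89591979980469)
```

View pics/w21.png

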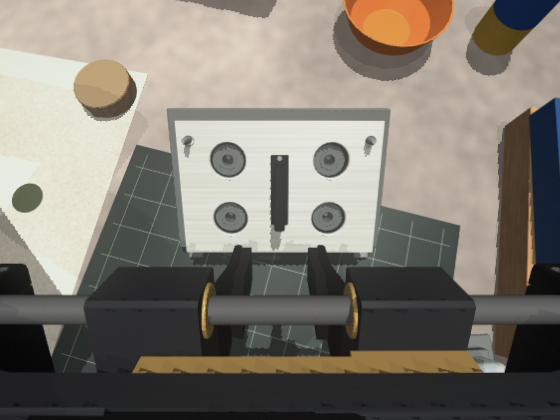

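View pics/side4z.png

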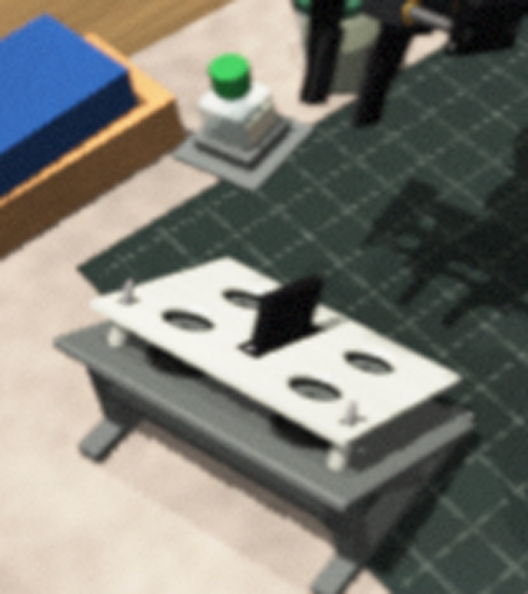

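View pics/scene4.png

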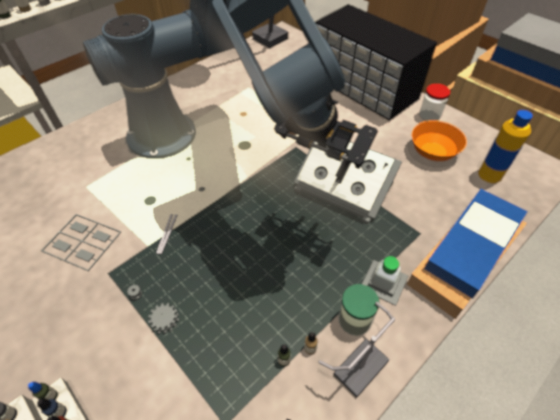

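The mask lies parallel to the board with its top face at 30.5 mm (30 expected). Both pins are through, and nothing else has moved. I'm handing in.

```bash
python3 -c "
from rig import bot
print(bot.hand_in())"
```

```text
the job is handed in; nothing more can be done
None
```

The road wheel is on the empty spigot and the mask hangs on both pins. I handed the job in at about 25 s of the 58 s; no verdict came back.

- **Wheel:** I pressed it to the board at about 34 N and let go. The spigot was centred in the bore just before release. Afterwards its top face measured 22.8 mm off the board, the same as the three loaded wheels. Its centre was about 1.5 mm down-slope and 1 mm sideways of the spigot axis; two of the loaded wheels showed nearly the same down-slope offset, the third slightly more, so part of it is probably camera bias.
- **Mask:** I lowered it over both pins until it made contact at the expected height, with about 9 N of axial force.
    - **Height and angle:** After I let go, its top face was 30.5 mm off the board (30 expected) and parallel to about 0.0015 rad. Twist was about 0.002 rad.
    - **Position:** The fin centre was about (-1.2, -1.6) mm from its place, against a limit of 3.5 mm.
- **Other things:** The last pictures showed nothing else on the bench visibly moved, and the gripper was about 160 mm clear of the stand.

**What disagreed:** the wrist camera was off by about 1.2 mm sideways, seen both on the held wheel and on the mask holes, so I aligned parts relative to what it saw. The board height it gave was also 1.6–2.3 mm below the nominal 62 mm, but the contact heights matched the nominal value.

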